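# Spring check of a microscope tilt stage

## Task

Check both springs of the inspection tilt stage: press the blue corner of the plate down until its pointer lies on the red mark of its scale, without pushing it past, hold it there for about a second, and let it spring fully back up. Then do the same with the yellow corner. Press one corner at a time, do not shift or lift the stage, leave the other things on the bench where they are, and finish with both corners up.

Things in the scene. Friction and masses are not known exactly. Their poses are not given: they have to be found in the camera images.
- stage: Tilt stage: loose 3 kg aluminium base, 190 x 190 x 26 mm, orange end caps, rubber feet that grip the bench, carrying the sprung plate. Origin at the centre of its underside, x and y along its sides, z up.
- plate_centre (a point): Centre of the plate's top face, 74 mm above the table. The plate is dark steel, 180 x 180 x 8 mm, a green circuit board clipped on it (9 mm high). It rests on a ball pivot at (-75, -75) mm in the stage's frame and on springs at the blue and yellow corners. Pressing within 15 mm of a coloured pad's centre lowers that corner alone; pressing the uncoloured far corner lowers both.
- blue_pad (a point): Centre of the top face of the blue round press pad (30 mm across, 4 mm thick) on the plate's blue corner, 78 mm above the table when up, at (75, -75) mm in the stage's frame. It goes down with the corner; its own z is the plate's upward normal.
- blue_pointer (a point): Tip end of the blue corner's black pointer (7 mm wide, 4 mm thick bar fixed to the plate, sticking out horizontally past the blue pad along the stage's +x); the point is 22 mm short of its end, at the scale's outer edge, at half its thickness, 240 mm from the pivot, 70 mm above the table when up.
- blue_mark (a point): Centre height of the red mark (band 8 mm tall, with an 18 mm red tab of equal height at its outer end) on the blue corner's white scale, beside the pointer tip; z up. 16 to 30 mm below the pointer's rest height, different each time. The scale, 40 mm long, stands along the pointer from 50 mm outwards of the pad centre, top 86 mm above the table. On the mark: this point and the pointer point at equal height.
- blue_tilt (a joint): Tilt of the plate that lowers the blue corner, rad: 0 = up against its stop (rest), at most 0.19 pressed. The pad goes down 150 mm x tilt, the pointer tip 240 mm x tilt. A spring brings it back: about 3 N on the pad starts it, about 5.5 N at 0.07 rad, about 7.5 N at 0.12 rad.
- yellow_pad (a point): Centre of the top face of the yellow round press pad (30 mm across, 4 mm thick) on the plate's yellow corner, 78 mm above the table when up, at (-75, 75) mm in the stage's frame. It goes down with the corner; its own z is the plate's upward normal.
- yellow_pointer (a point): Tip end of the yellow corner's black pointer (7 mm wide, 4 mm thick bar fixed to the plate, sticking out horizontally past the yellow pad along the stage's +y); the point is 22 mm short of its end, at the scale's outer edge, at half its thickness, 240 mm from the pivot, 70 mm above the table when up.
- yellow_mark (a point): Centre height of the red mark (band 8 mm tall, with an 18 mm red tab of equal height at its outer end) on the yellow corner's white scale, beside the pointer tip; z up. 16 to 30 mm below the pointer's rest height, different each time. The scale, 40 mm long, stands along the pointer from 50 mm outwards of the pad centre, top 86 mm above the table. On the mark: this point and the pointer point at equal height.
- yellow_tilt (a joint): Tilt of the plate that lowers the yellow corner, rad: 0 = up against its stop (rest), at most 0.19 pressed. The pad goes down 150 mm x tilt, the pointer tip 240 mm x tilt. A spring brings it back: about 3 N on the pad starts it, about 5.5 N at 0.07 rad, about 7.5 N at 0.12 rad.
- solder_spool: A loose red solder spool, 62 mm across, 46 mm tall, standing; origin at the centre of its underside. Leave alone.
- flux_jar: A loose amber glass jar with a black cap, 48 mm across, 50 mm tall; origin at the centre of its underside. Leave alone.
- tip_tin: A loose open brass tin, 68 mm across, 32 mm tall; origin at the centre of its underside. Leave alone.
- syringe: A loose clear dispensing syringe lying on the table, about 140 mm long along its x, 24 mm tall; origin under its middle. Leave alone.
- screwdriver: A loose orange-handled screwdriver lying along its x; origin under its middle. Leave alone.
- parts_tray: A loose blue tray, 100 x 70 x 22 mm (x, y, z), with four compartments; origin at the centre of its underside. Leave alone.
- loupe: A loose black loupe, 44 mm across, 34 mm tall, standing; origin at the centre of its underside. Leave alone.

How it is judged:
By the outcome, as a careful person would: the job done as asked, in the order asked, and still so for the second after the job is handed in, with the robot touching nothing.
It also fails if it takes over 64 s, if anything falls off the work surface, if the arm or the gripper's body presses on something with over 40 N, if the wrist force passes 120 N, or if a joint passes its speed limit or range.

## Robot

A 6-joint arm with a two-finger parallel gripper is mounted at the origin on the work surface. World frame = base frame: x ahead of the robot, y to its left, z up, the work surface at z = 0. Lengths are in m, angles in rad, forces in N, time in s.
With the tool pointing down it reaches from about 0.3 to 0.775 m from the base axis. Payload 14.6 kg.
Tool frame: the origin (TCP) lies midway between the tips of the shut fingers; the grasp point (between the pads) lies 19 mm behind it (ctrl.pinch_z is the distance from the TCP to the grasp point, in m); z points along the fingers, y is the line along which they close (so a half turn about z gives the same grasp; the last joint's range is limited). The gripper opens to 94 mm and grips with 3 to 60 N. Pads are 16 mm wide; open, the fingers measure 119 mm over their backs; the gripper's body (75 mm by 177 mm) begins 78 mm behind the grasp point.
Start: joints at [-0.067, 0.3, 1.521, -0, 1.321, -0.067], TCP at [0.55, -0, 0.205] pointing down, gripper open.
Joint ranges: [-3.03, 3.03], [-0.79, 2.21], [0.23, 2.52], [-1.04, 4.18], [0, 3.07], [-2.55, 2.55]. Speed limits (rad/s): [2.22, 2.22, 2.57, 3.14, 3.14, 3.14].

## Interface

Orientations are given as [roll, pitch, yaw] about the fixed x, y, z axes, in that order (R = Rz(yaw) Ry(pitch) Rx(roll)).
In Python, from station import ctrl gives the robot as it stands.
- The arm moves only by the tool jog_arm, never from a script. Its argument "motion" is a list of rows, each a list of 7 numbers: the shift along the tool's x, y, z in m, then the turn, a rotation vector about the tool's x, y, z in rad, then the opening, from -1 (shut) to 1 (fully open). In form: [[tx, ty, tz, rx, ry, rz, gripper], ...]. A call has 1 to 5 rows; each row shifts and turns the commanded pose from where the row before left it, along the tool's axes as they then stand; what a row does not reach is not made up. A row lasts 1/10 s, in which the tool goes at most 50 mm and 8.59 degrees, less where a joint would pass 70% of its speed; a pose out of reach is approached as far as the arm can. A call is refused whole if a number of a shift passes 0.05 or a number of a turn 0.15, either way. A call with a gripper value outside its range is refused whole. The fingers move at their own pace and stop on an object; "squeeze" is the grip in N (left out, the last holds). Time passes only in rows, so rows that do not move let the fingers close. It gives the time, the measured TCP pose, the force, the opening and the grip force at its end, in the units of the state.
- ctrl.get_obs(): the state, without advancing time (a new reading comes with each control period).
- ctrl.camera(name): name is "scene" or "side" or "wrist"; returns the picture (420x560x3 uint8, red, green, blue); there is no depth.
- ctrl.camera_model(name): a dict with "intrinsics" (3x3 intrinsics, pixels), "rvec" (rotation vector, rad) and "tvec" (3), from world to camera coordinates, as OpenCV has them. Camera axes: x right, y down, z forward; pixel columns grow to the right and rows downward; lengths in m; the calibration is good to about 2 mm. The wrist camera is an equidistant fisheye: a pixel r from the principal point sees the ray r / f radians off the axis. A picture is of the moment at which its call begins: read the wrist's pose just before it. camera_model takes no time and is no camera call; for the wrist camera it gives the pose at the moment of the call.
- ctrl.hand_in(): hands the job in; it is judged then, once.
The state is a dict: "time_s": time; "qpos": joint angles; "joint_vel": joint speeds; "tau": joint torques, N m; "ee_pos": TCP position; "eef_rot": TCP orientation; "force": force on the tool from outside, world axes, zero at the start; "moment": the same for the moment, N m; "grip_width": finger opening in m; "grip_force": force on a finger pad.
Only numpy, scipy, OpenCV 4.12 (cv2) and the standard library are available. Lean on these libraries where they do the work, as an engineer would, in place of code of your own. Each camera call takes 0.05 s, during which the arm holds its last target. There are 200 camera calls.

## Working session

There is one attempt and no reset: what is moved stays moved. The work goes in short steps, Python scripts to look and compute and a tool call to move; the robot and the scene stay as the last step left them, time stands still between calls to the robot, and variables do not carry over. Pictures are saved under pics/ and viewed, at most 10 in all, crops included, and the job is handed in when it is done.

Besides the shell and the picture viewer there is one more tool, called after "Emit:" by a JSON object that holds its "op" and its "data". jog_arm: Moves the arm, as the interface text tells. Its arguments: {"type":"object","properties":{"motion":{"type":"array"},"squeeze":{"type":"number"}},"required":["motion"]}

```bash
mkdir -p pics; cat > h.py <<'E'
import numpy as np, cv2
from station import ctrl
def save(n,im): cv2.imwrite(f'pics/{n}.png',im[:,:,::-1])
def ray(name,uv,m=None):
    m=m or ctrl.camera_model(name);K=np.array(m['intrinsics']);R=cv2.Rodrigues(np.array(m['rvec'],float))[0];t=np.array(m['tvec'],float).ravel()
    uv=np.array(uv,float)
    if name=='wrist':
        d=np.array([(uv[0]-K[0,2])/K[0,0],(uv[1]-K[1,2])/K[1,1]]);r=np.linalg.norm(d)+1e-12
        v=np.r_[d/r*np.sin(r),np.cos(r)]
    else: v=np.linalg.inv(K)@np.r_[uv,1]
    return -R.T@t,R.T@(v/np.linalg.norm(v))
def onz(name,uv,z,m=None):
    c,d=ray(name,uv,m);return c+d*(z-c[2])/d[2]
def proj(name,p,m=None):
    m=m or ctrl.camera_model(name)
    return cv2.projectPoints(np.array(p,float).reshape(-1,1,3),np.array(m['rvec'],float),np.array(m['tvec'],float),np.array(m['intrinsics']),None)[0].reshape(-1,2)
E
python3 - <<'E'
from h import *
a=ctrl.camera('scene');b=ctrl.camera('side')
save('scene',a);save('side',b);np.savez('im0.npz',a=a,b=b)
o=ctrl.get_obs();print(o['time_s'],o['ee_pos'],o['eef_rot'],o['grip_width'])
for n in('scene','side'):
  m=ctrl.camera_model(n);print(n,ray(n,(280,210),m),m['intrinsics'])
E
```

```text
0.1 [ 5.49770949e-01 -6.42640841e-07  2.04939861e-01] [-3.14054753e+00 -6.57260861e-05  1.57077117e+00] 0.09402738962757812
scene (array([ 1.36544411, -0.06451499,  0.92345494]), array([-0.66508081,  0.08671475, -0.74171967])) [[410.32749321   0.         282.78268033]
 [  0.         410.32749321 203.63235433]
 [  0.           0.           1.        ]]
side (array([0.3257986 , 0.81735031, 0.96546528]), array([ 0.15187982, -0.63120037, -0.76060411])) [[399.80349512   0.         270.6185016 ]
 [  0.         399.80349512 201.2783411 ]
 [  0.           0.           1.        ]]
```

View pics/scene.png

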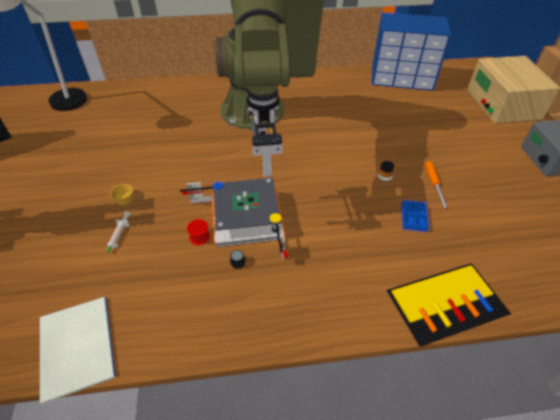

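View pics/side.png

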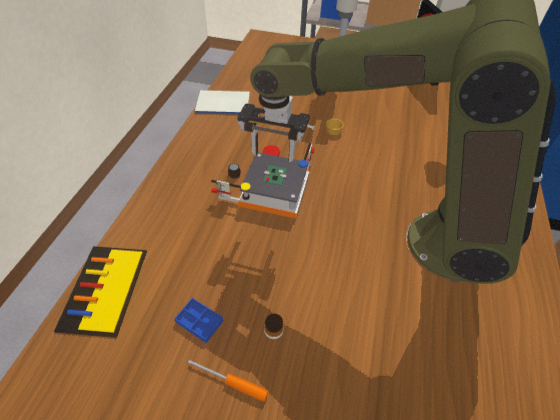

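The scene view shows the blue pad near (218,186) with its pointer going left, and the yellow pad near (275,218) with its pointer going down. The side view shows yellow at (245,187) and blue at (303,163).

```bash
cat >> h.py <<'E'
def cents(im,kind):
    h=cv2.cvtColor(im,cv2.COLOR_RGB2HSV)
    lo,hi={'blue':((108,150,100),(125,255,255)),'yellow':((24,150,130),(34,255,255)),'red':((0,170,80),(6,255,255))}[kind]
    k=cv2.inRange(h,lo,hi)
    n,l,s,c=cv2.connectedComponentsWithStats(k)
    return [(np.round(c[i],1),s[i].tolist()) for i in range(1,n) if s[i,4]>6]
E
python3 - <<'E'
from h import *
d=np.load('im0.npz')
for n,k in(('scene','a'),('side','b')):
  for c in('blue','yellow','red'):
    for uv,s in cents(d[k],c):
      print(n,c,uv,s,onz(n,uv,.078).round(4))
w=ctrl.camera('wrist');save('wrist0',w)
m=ctrl.camera_model('wrist');print(m['intrinsics'],ray('wrist',(m['intrinsics'][0][2],m['intrinsics'][1][2]),m))
a=d['a'][165:275,165:305];b=d['b'][130:225,200:325]
save('crop',np.vstack([cv2.resize(x,(600,300 if 1 else 0),interpolation=2) for x in(a,b)]))
E
```

```text
scene blue [398.5   7.6] [397, 7, 4, 3, 8] [-0.6986  0.8122  0.078 ]
scene blue [403.1   7.9] [402, 7, 4, 3, 8] [-0.6922  0.8344  0.078 ]
scene blue [396.1  12.7] [394, 11, 5, 5, 10] [-0.639   0.7799  0.078 ]
scene blue [407.6  13.9] [404, 11, 9, 6, 16] [-0.6184  0.8324  0.078 ]
scene blue [383.9  15.8] [382, 14, 6, 7, 13] [-0.6102  0.7079  0.078 ]
scene blue [416.5  16.1] [414, 15, 6, 4, 11] [-0.588   0.8674  0.078 ]
scene blue [428.7  17.4] [426, 15, 6, 6, 11] [-0.5663  0.9219  0.078 ]
scene blue [438.7  18.3] [436, 16, 6, 6, 11] [-0.5505  0.9669  0.078 ]
scene blue [422.4  22.3] [419, 21, 7, 3, 11] [-0.5159  0.8706  0.078 ]
scene blue [412.6  30. ] [408, 25, 11, 8, 21] [-0.4405  0.7943  0.078 ]
scene blue [382.1  31. ] [381, 29, 4, 5, 7] [-0.447   0.6489  0.078 ]
scene blue [392.6  29.6] [391, 29, 5, 2, 7] [-0.4556  0.7023  0.078 ]
scene blue [399.1  30.4] [397, 29, 6, 3, 7] [-0.4438  0.7299  0.078 ]
scene blue [428.7  32.1] [426, 29, 7, 6, 15] [-0.4104  0.8613  0.078 ]
scene blue [438.8  33.6] [436, 33, 7, 2, 11] [-0.3899  0.9021  0.078 ]
scene blue [379.4  40.3] [378, 37, 4, 9, 
[... 1686 characters left out ...]
.9] [78, 249, 64, 84, 2709] [0.834  0.4533 0.078 ]
side red [427.2  14.3] [423, 14, 10, 2, 12] [ 0.1264 -1.4089  0.078 ]
side red [271.3 150.1] [263, 145, 17, 11, 141] [ 0.6006 -0.1656  0.078 ]
side red [312.5 150. ] [312, 148, 2, 5, 10] [ 0.4681 -0.2059  0.078 ]
side red [267.  178.7] [266, 178, 3, 3, 7] [ 0.5759 -0.0317  0.078 ]
side red [217.9 190.7] [211, 188, 20, 6, 38] [0.7043 0.0604 0.078 ]
side red [ 90.  284.5] [80, 282, 23, 6, 97] [0.8934 0.4522 0.078 ]
[[325.1922621    0.         275.95329875]
 [  0.         325.1922621  208.22539949]
 [  0.           0.           1.        ]] (array([0.54989477, 0.07834585, 0.38476904]), array([ 1.09249365e-04, -2.68941645e-01, -9.63156467e-01]))
```

View pics/wrist0.png

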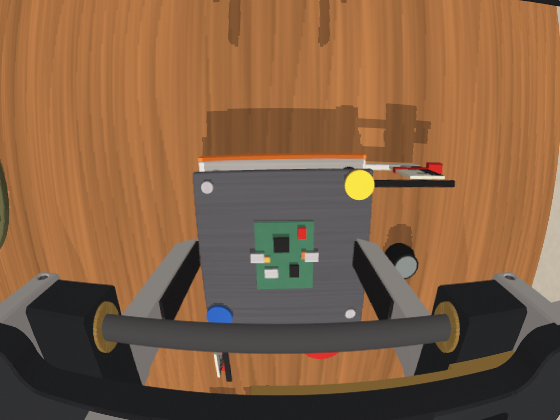

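View pics/crop.png

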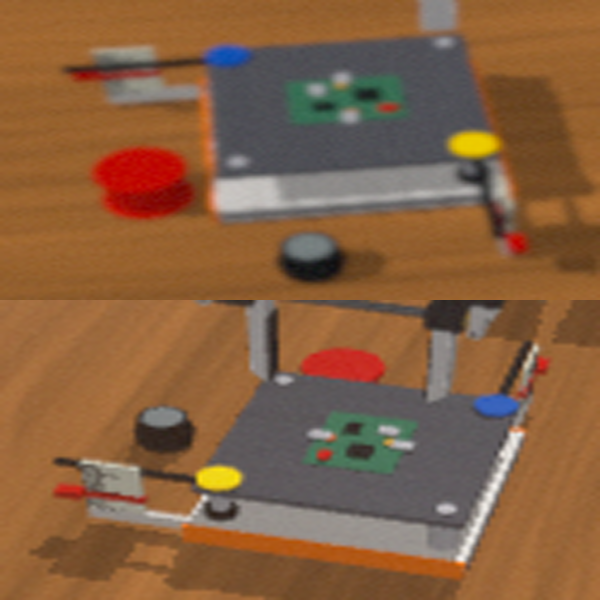

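Scene crop: the blue tab is under its pointer at left. Side crop: the yellow tab is at lower left, and both pointers are up. The pads are 211 mm apart (212 expected), with blue about (0.486,-0.134) and yellow about (0.632,0.0175). Next, close wrist views of the tabs and pointers from both sides.

Emit:
{"op": "jog_arm", "data": {"motion": [[-0.03,-0.03,0.005,0,0,0,-1],[-0.03,-0.03,0.005,0,0,0,-1],[-0.03,-0.03,0.005,0,0,0,-1],[-0.03,-0.03,0.005,0,0,0,-1],[-0.03,-0.03,0.005,0,0,0,-1]]}}

```text
time_s: 0.65
ee_pos: [0.3985, -0.1508, 0.1801]
eef_rot: [-3.141, -0.0, 1.571]
force: [0.7, -1.2, -0.2]
grip_width: 0.0575
grip_force: 0.0
```

Emit:
{"op": "jog_arm", "data": {"motion": [[-0.03,-0.01,0.005,0,0,0,-1],[-0.03,-0.01,0.005,0,0,0,-1],[-0.03,-0.01,0.005,0,0,0,-1],[0,0,0,0,0,0,-1],[0,0,0,0,0,0,-1]]}}

```text
time_s: 1.15
ee_pos: [0.3698, -0.2401, 0.1652]
eef_rot: [-3.141, -0.001, 1.569]
force: [0.3, 0.6, -0.6]
grip_width: 0.0176
grip_force: 0.0
```

```bash
cat > snap.py <<'E'
import sys,pickle
from h import *
n=sys.argv[1]
m=ctrl.camera_model('wrist');w=ctrl.camera('wrist');save(n,w);pickle.dump((w,{k:np.array(v) for k,v in m.items() if k in('intrinsics','rvec','tvec')}),open(n+'.pkl','wb'))
o=ctrl.get_obs();print(o['time_s'],o['ee_pos'].round(4),o['eef_rot'],o['force'],o['grip_width'])
for c in('red','blue','yellow'):
  for x in cents(w,c): print(c,x)
E
python3 snap.py w1
```

```text
1.2 [ 0.3701 -0.2396  0.1654] [-3.14146915e+00 -2.65605142e-04  1.57051476e+00] [ 0.92382134  1.20930958 -0.01410775] 0.013383763297266467
red (array([489.1,   5.3]), [485, 0, 9, 12, 86])
red (array([555.8,   1.2]), [550, 0, 10, 5, 29])
red (array([485.4, 164.4]), [455, 136, 61, 59, 2735])
red (array([384.4, 187.9]), [377, 148, 17, 63, 434])
blue (array([409.5,  95.3]), [394, 79, 32, 34, 871])
```

Emit:
{"op": "jog_arm", "data": {"motion": [[0,0.045,0,0,0,0,-1],[0,0.045,0,0,0,0,-1],[0,0.045,0,0,0,0,-1],[0,0.045,0,0,0,0,-1],[0,0.045,0,0,0,0,-1]]}}

```text
time_s: 1.7
ee_pos: [0.5972, -0.2382, 0.1656]
eef_rot: [3.141, 0.0, 1.572]
force: [-0.3, -0.1, 0.5]
grip_width: 0.0004
grip_force: 0.0
```

Emit:
{"op": "jog_arm", "data": {"motion": [[0,0.045,0,0,0,0,-1],[0,0.03,0,0,0,0,-1],[0,0,0,0,0,0,-1],[0,0,0,0,0,0,-1]]}}

```text
time_s: 2.1
ee_pos: [0.6702, -0.2386, 0.1647]
eef_rot: [-3.141, -0.0, 1.572]
force: [-0.3, 0.8, 0.2]
grip_width: 0.0004
grip_force: 0.0
```

```bash
python3 snap.py w2; python3 - <<'E'
import cv2,numpy as np
cv2.imwrite('pics/w12.png',np.vstack([cv2.imread('pics/w1.png')[:300],cv2.imread('pics/w2.png')[:300]]))
E
```

```text
2.15 [ 0.6697 -0.239   0.1653] [-3.14098697e+00 -1.89600039e-04  1.57177788e+00] [-0.54177032  0.35795856 -0.44176536] 0.0005864671614526818
red (array([215. , 160.5]), [182, 128, 68, 67, 3474])
red (array([ 91.7, 182.1]), [87, 154, 11, 58, 188])
red (array([ 84.4, 204.6]), [83, 198, 4, 14, 27])
blue (array([ 75.9, 105.2]), [63, 90, 27, 32, 656])
blue (array([458.9, 308.1]), [456, 307, 6, 3, 7])
```

View pics/w12.png

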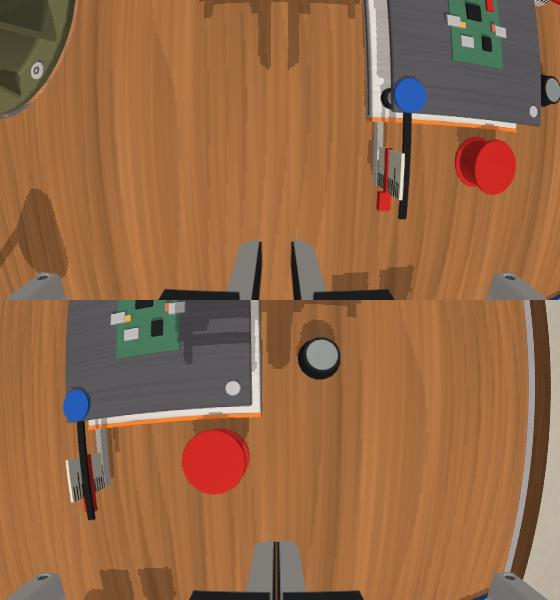

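w1 (top half): the blue scale face is at columns ~375–404 with its red band near 388, the tab at (384,202), and the pointer to the right. w2 (bottom half): the pointer covers the mark. I'll read the band against the scale's known top edge (86 mm) in w1.

```bash
python3 - <<'E'
from h import *
import pickle
w,m=pickle.load(open('w1.pkl','rb'))
for r in(152,165,180,190,200,206): print(r,[f"{c}:"+",".join(map(str,w[r,c])) for c in range(372,412)])
save('z',np.vstack([cv2.resize(w[125:225,350:430],(640,800),interpolation=cv2.INTER_NEAREST)])[:600])
E
```

```text
152 ['372:120,80,47', '373:118,100,87', '374:118,112,107', '375:116,112,106', '376:115,111,106', '377:172,166,159', '378:213,205,195', '379:127,123,109', '380:126,122,108', '381:125,121,108', '382:125,121,108', '383:125,121,108', '384:121,99,88', '385:108,21,18', '386:113,23,20', '387:162,31,29', '388:181,59,52', '389:131,105,93', '390:125,121,108', '391:124,120,107', '392:125,121,107', '393:125,121,108', '394:125,121,108', '395:126,121,108', '396:128,123,110', '397:131,124,109', '398:139,129,112', '399:144,127,109', '400:149,122,97', '401:140,108,80', '402:75,54,38', '403:20,19,18', '404:32,32,31', '405:33,32,33', '406:31,30,31', '407:32,32,32', '408:33,32,32', '409:33,32,32', '410:79,55,39', '411:151,100,59']
165 ['372:119,81,50', '373:117,106,95', '374:117,112,106', '375:115,111,106', '376:127,123,117', '377:116,112,107', '378:98,95,87', '379:120,116,104', '380:125,121,108', '381:125,121,109', '382:125,121,108', '383:124,114,102', '384:117,76,68', '385:108,22,17', '386:127,25,23', '387:196,39,35', '388:146,74,66', '389:125,121,108', '390:125,121,108', '391:125,121,108', '392:126,1
[... 2417 characters left out ...]
,108,62']
206 ['372:156,104,61', '373:154,101,60', '374:153,100,58', '375:154,101,60', '376:127,57,36', '377:111,25,21', '378:113,22,19', '379:192,37,32', '380:209,42,36', '381:209,41,36', '382:209,41,36', '383:209,42,37', '384:209,40,35', '385:209,42,36', '386:209,41,36', '387:209,41,36', '388:209,41,36', '389:208,41,35', '390:191,83,51', '391:170,112,66', '392:172,112,67', '393:168,109,66', '394:162,107,63', '395:159,103,62', '396:155,102,60', '397:151,99,58', '398:131,88,53', '399:60,40,27', '400:26,23,24', '401:33,31,31', '402:35,32,33', '403:34,33,33', '404:32,30,31', '405:32,31,30', '406:33,31,31', '407:113,78,51', '408:168,110,66', '409:166,108,64', '410:164,108,63', '411:159,105,61']
```

View pics/z.png

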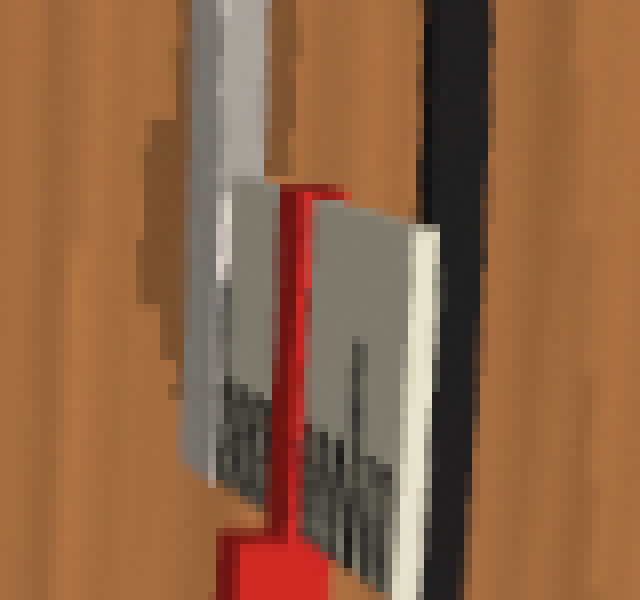

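```bash
python3 - <<'E'
from h import *
import pickle
w,m=pickle.load(open('w1.pkl','rb'))
for r,ct,cl,pl,pr in((165,400.6,388.1,404.2,409.2),(180,399.8,387.4,403.6,408.6),(190,399.4,387.2,403.2,408.2)):
  P=onz('wrist',(ct+.0,r),.086,m); c,d=ray('wrist',(cl,r),m)
  q=c+d*(P[0]-c[0])/d[0]
  print(r,'face x',P.round(4),'ledge',q.round(4),'mark z',(q[2]-.004).round(4), 'pointer top edges',onz('wrist',(pl,r),.072,m).round(4),onz('wrist',(pr,r),.072,m).round(4))
for uv in((409.5,95.3),): print('blue pad',onz('wrist',uv,.078,m))
w,m=pickle.load(open('w2.pkl','rb'));print('blue pad w2',onz('wrist',(75.9,105.2),.078,m))
for r in(175,190,200,208): print(r,[f"{c}:"+",".join(map(str,w[r,c])) for c in range(68,106)])
E
```

```text
165 face x [ 0.475  -0.1965  0.086 ] ledge [ 0.475  -0.2011  0.0544] mark z 0.0504 pointer top edges [ 0.4842 -0.1982  0.072 ] [ 0.4892 -0.1981  0.072 ]
180 face x [ 0.4753 -0.2094  0.086 ] ledge [ 0.4753 -0.2154  0.0544] mark z 0.0504 pointer top edges [ 0.4847 -0.2119  0.072 ] [ 0.4897 -0.2117  0.072 ]
190 face x [ 0.4756 -0.2181  0.086 ] ledge [ 0.4756 -0.225   0.0549] mark z 0.0509 pointer top edges [ 0.4852 -0.2211  0.072 ] [ 0.4902 -0.221   0.072 ]
blue pad [ 0.48416743 -0.13640771  0.078     ]
blue pad w2 [ 0.4859001  -0.13623814  0.078     ]
175 ['68:229,225,205', '69:217,211,188', '70:124,121,108', '71:125,121,109', '72:125,120,108', '73:124,120,108', '74:125,121,108', '75:125,121,109', '76:125,121,109', '77:102,98,89', '78:59,57,52', '79:125,121,109', '80:125,121,109', '81:96,92,84', '82:32,30,30', '83:31,30,30', '84:31,29,29', '85:32,30,31', '86:32,30,30', '87:21,22,21', '88:17,17,17', '89:63,19,17', '90:109,21,19', '91:109,21,18', '92:110,36,31', '93:121,104,93', '94:126,122,109', '95:126,121,109', '96:125,121,109', '97:125,121,109', '98:124,121,109', '99:125,121,109', '1
[... 1304 characters left out ...]
72,114,66', '103:173,114,67', '104:170,111,66', '105:163,108,63']
208 ['68:167,110,65', '69:163,107,62', '70:165,108,63', '71:166,109,64', '72:165,109,64', '73:166,108,64', '74:166,108,64', '75:166,109,65', '76:166,109,65', '77:164,108,64', '78:169,111,66', '79:174,114,67', '80:176,116,68', '81:168,110,65', '82:167,110,65', '83:170,112,65', '84:192,81,51', '85:201,41,35', '86:87,32,30', '87:32,31,31', '88:32,30,30', '89:31,29,30', '90:32,31,30', '91:28,27,27', '92:16,16,16', '93:42,19,18', '94:103,21,19', '95:109,20,18', '96:109,20,17', '97:134,60,39', '98:164,107,63', '99:161,106,61', '100:156,102,60', '101:151,100,59', '102:157,104,61', '103:171,112,65', '104:173,114,67', '105:170,112,66']
```

```bash
python3 - <<'E'
from h import *
import pickle
m1=pickle.load(open('w1.pkl','rb'))[1];m2=pickle.load(open('w2.pkl','rb'))[1]
def tri(u1,u2):
  c1,d1=ray('wrist',u1,m1);c2,d2=ray('wrist',u2,m2)
  A=np.array([[d1[0],-d2[0]],[d1[2],-d2[2]]]);s=np.linalg.solve(A,(c2-c1)[[0,2]])
  return (c1+s[0]*d1).round(4),(c2+s[1]*d2).round(4)
print('tab top -x edge',tri((378.9,204),(83.2,202)),tri((378.9,206),(84.,206)))
print('scale top -x edge',tri((399.4,190),(69,190)))
m=m2
P=onz('wrist',(71.6,190),.086,m);print('face+x',P)
for d in(0,.0015,.003):
  c,r=ray('wrist',(94.6,190),m);q=c+r*(P[0]+d-c[0])/r[0];print(d,'mark z',q[2]+.004)
E
```

```text
tab top -x edge (array([ 0.4685, -0.2389,  0.0541]), array([ 0.4685, -0.2347,  0.0541])) (array([ 0.4687, -0.241 ,  0.054 ]), array([ 0.4687, -0.239 ,  0.054 ]))
scale top -x edge (array([ 0.4755, -0.218 ,  0.0863]), array([ 0.4755, -0.2147,  0.0863]))
face+x [ 0.47851654 -0.21478833  0.086     ]
0 mark z 0.04747507890806696
0.0015 mark z 0.04983057183120049
0.003 mark z 0.052186064754333905
```

Emit:
{"op": "jog_arm", "data": {"motion": [[0.045,0.017,0,0,0,0,-1],[0.045,0.017,0,0,0,0,-1],[0.045,0.017,0,0,0,0,-1],[0.045,0.017,0,0,0,0,-1],[0.045,0.017,0,0,0,0,-1]]}}

```text
time_s: 2.65
ee_pos: [0.7547, -0.0133, 0.1668]
eef_rot: [3.141, 0.0, 1.57]
force: [0.3, -0.1, -0.1]
grip_width: 0.0009
grip_force: 0.0
```

Emit:
{"op": "jog_arm", "data": {"motion": [[0.015,0,0,0,0,0,-1],[0,0,0,0,0,0,-1],[0,0,0,0,0,0,-1]]}}

```text
time_s: 2.95
ee_pos: [0.7545, -0.0013, 0.1661]
eef_rot: [3.141, 0.0, 1.57]
force: [-0.7, -0.7, 0.6]
grip_width: 0.0004
grip_force: 0.0
```

```bash
python3 snap.py w3
```

```text
3.0 [ 0.7546 -0.002   0.1661] [3.14121270e+00 2.78166893e-04 1.56910376e+00] [ 0.050514   -0.36479777 -0.3300122 ] 0.0007012325460456794
red (array([244.1, 169. ]), [200, 162, 62, 14, 353])
red (array([ 95.8, 242.6]), [91, 237, 10, 12, 88])
red (array([161.6, 358.6]), [140, 346, 43, 27, 852])
yellow (array([139.1, 192.7]), [125, 177, 29, 32, 745])
```

Emit:
{"op": "jog_arm", "data": {"motion": [[0,-0.045,0,0,0,0,-1],[0,-0.045,0,0,0,0,-1],[0,-0.045,0,0,0,0,-1],[0,-0.045,0,0,0,0,-1],[0,-0.045,0,0,0,0,-1]]}}

```text
time_s: 3.5
ee_pos: [0.5332, -0.0017, 0.1659]
eef_rot: [3.141, 0.0, 1.568]
force: [0.8, -0.4, 0.2]
grip_width: 0.0008
grip_force: 0.0
```

Emit:
{"op": "jog_arm", "data": {"motion": [[0,-0.045,0,0,0,0,-1],[0,-0.015,0,0,0,0,-1],[0,0,0,0,0,0,-1],[0,0,0,0,0,0,-1]]}}

```text
time_s: 3.9
ee_pos: [0.4762, -0.0011, 0.1663]
eef_rot: [3.14, 0.0, 1.569]
force: [0.6, 0.7, -0.9]
grip_width: 0.0003
grip_force: 0.0
```

```bash
python3 snap.py w4; python3 - <<'E'
import cv2,numpy as np
a=cv2.imread('pics/w3.png');b=cv2.imread('pics/w4.png')
cv2.imwrite('pics/w34.png',np.hstack([cv2.resize(a[100:250,190:320],(390,450),interpolation=0),cv2.resize(b[100:250,420:550],(390,450),interpolation=0)]))
E
```

```text
3.95 [ 0.4764 -0.0008  0.166 ] [3.14059365e+00 1.00059722e-04 1.56941966e+00] [0.02935498 0.00226909 0.68526622] 6.570841765407012e-05
red (array([492.5, 174.2]), [465, 169, 45, 12, 211])
red (array([383.3, 245.1]), [379, 239, 10, 13, 108])
red (array([386.6, 359.1]), [369, 347, 38, 26, 701])
red (array([275.8, 356.1]), [274, 354, 5, 6, 24])
red (array([278. , 367.5]), [278, 361, 1, 14, 14])
red (array([272.8, 382. ]), [271, 378, 4, 8, 22])
yellow (array([442.9, 192.9]), [430, 177, 27, 32, 659])
```

View pics/w34.png

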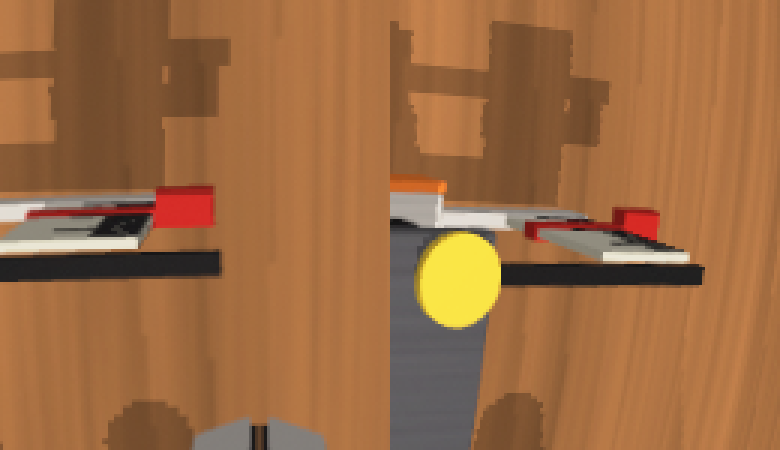

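w3 (left): the tab's outer end is near (261,168), the pointer end near (263,188). w4 (right): the tab end is near (509.7,173), the scale top end near (519,186), the pointer end near (524,191). I'll triangulate in x–z, checking against scale top = 86 mm and pointer = 72 mm.

```bash
cat > y.py <<'E'
from h import *
import pickle
W={n:pickle.load(open(n+'.pkl','rb')) for n in('w3','w4')}
def edge(n,r0,r1,c0,c1,ch):
  p=W[n][0][r0:r1,c0:c1,ch].astype(float).mean(0); 
  lo,hi=p[:3].mean(),p[-3:].mean();return c0-.5+((p-hi)/(lo-hi)).sum(),p.round().tolist()
def tri(u1,u2):
  c1,d1=ray('wrist',u1,W['w3'][1]);c2,d2=ray('wrist',u2,W['w4'][1])
  s=np.linalg.solve(np.array([[d1[0],-d2[0]],[d1[2],-d2[2]]]),(c2-c1)[[0,2]])
  return (c1+s[0]*d1).round(4),(c2+s[1]*d2).round(4)
for nm,a,b in(('tab',(166,173,255,268,1),(171,177,503,516,1)),('scale',(180,182,230,242,2),(185,187,513,525,2)),('ptr',(186,190,257,270,0),(190,193,517,531,0))):
  e1,p1=edge('w3',*a);e2,p2=edge('w4',*b);print(nm,e1,e2,tri((e1,(a[0]+a[1]-1)/2),(e2,(b[0]+b[1]-1)/2)));print(p1,p2)
for n in W: print('pad',onz('wrist',{'w3':(139.1,192.7),'w4':(442.9,192.9)}[n],.078,W[n][1]))
E
python3 y.py
```

```text
tab 261.1820175438597 509.2634943181818 (array([0.741 , 0.0312, 0.0458]), array([0.741 , 0.0334, 0.0458]))
[45.0, 45.0, 44.0, 45.0, 45.0, 40.0, 78.0, 106.0, 106.0, 108.0, 110.0, 110.0, 109.0] [41.0, 41.0, 41.0, 41.0, 41.0, 41.0, 72.0, 114.0, 114.0, 119.0, 122.0, 120.0, 116.0]
scale 235.55479452054794 519.2419738406659 (array([0.7218, 0.0281, 0.0865]), array([0.7218, 0.0278, 0.0865]))
[213.0, 213.0, 213.0, 213.0, 212.0, 194.0, 94.0, 67.0, 67.0, 67.0, 68.0, 66.0] [211.0, 212.0, 212.0, 214.0, 215.0, 215.0, 174.0, 69.0, 66.0, 72.0, 72.0, 70.0]
ptr 263.23124592302673 523.967415730337 (array([0.7438, 0.0192, 0.0727]), array([0.7438, 0.0194, 0.0727]))
[37.0, 37.0, 37.0, 37.0, 37.0, 36.0, 89.0, 144.0, 165.0, 167.0, 166.0, 165.0, 163.0] [33.0, 32.0, 33.0, 33.0, 33.0, 33.0, 33.0, 127.0, 176.0, 174.0, 177.0, 180.0, 180.0, 184.0]
pad [0.63199012 0.01689206 0.078     ]
pad [0.6315531  0.01670477 0.078     ]
```

The yellow mark is at about 41.5 mm (28.5 mm drop, pad down ~17.8 mm). The blue mark is at 50.2 mm (19.8 mm drop, pad down ~12.4 mm). Next I'll turn the tool so the wrist camera sees the blue pointer against its scale, then go above blue.

Emit:
{"op": "jog_arm", "data": {"motion": [[0,0,0,0,0,0.15,-1],[0,0,0,0,0,0.15,-1],[0,0,0,0,0,0.15,-1],[0,0,0,0,0,0.15,-1],[0,0,0,0,0,0.15,-1]]}}

```text
time_s: 4.45
ee_pos: [0.4764, -0.0004, 0.1653]
eef_rot: [-3.141, 0.0, 0.814]
force: [0.4, 0.1, 0.6]
grip_width: 0.0005
grip_force: 0.0
```

Emit:
{"op": "jog_arm", "data": {"motion": [[0,0,0,0,0,0.15,-1],[0,0,0,0,0,0.15,-1],[0,0,0,0,0,0.15,-1],[0,0,0,0,0,0.15,-1],[0,0,0,0,0,0.15,-1]]}}

```text
time_s: 4.95
ee_pos: [0.4765, -0.0004, 0.1653]
eef_rot: [-3.142, 0.0, 0.064]
force: [-0.4, -0.7, 0.5]
grip_width: 0.0009
grip_force: 0.0
```

Emit:
{"op": "jog_arm", "data": {"motion": [[0,0,0,0,0,0.07,-1],[0.003,0.045,0.02,0,0,0,-1],[0.003,0.045,0.02,0,0,0,-1],[0.003,0.045,0.02,0,0,0,-1],[0,0,0,0,0,0,-1]]}}

```text
time_s: 5.45
ee_pos: [0.4842, -0.1392, 0.1027]
eef_rot: [-3.141, 0.004, -0.004]
force: [-0.1, 1.4, 0.2]
grip_width: 0.0007
grip_force: 0.0
```

```bash
python3 snap.py w5
```

```text
5.5 [ 0.4846 -0.1373  0.1039] [-3.14069441e+00  2.64824016e-03 -3.09337255e-03] [0.40983326 0.469245   0.46087821] 0.0003198981087150723
red (array([353.1,  60. ]), [310, 19, 87, 82, 5526])
red (array([117.8, 108.1]), [110, 102, 17, 13, 190])
red (array([401.8, 239.6]), [392, 236, 18, 10, 131])
blue (array([270.8, 230.7]), [250, 216, 45, 42, 953])
yellow (array([61. , 41.7]), [46, 23, 33, 39, 932])
```

Emit:
{"op": "jog_arm", "data": {"motion": [[0,0,0.01,0,0,0,-1],[0,0,0.01,0,0,0,-1],[0,0,0.002,0,0,0,-1],[0,0,0.002,0,0,0,-1],[0,0,0,0,0,0,-1]]}}

```text
time_s: 6.0
ee_pos: [0.4849, -0.1346, 0.0817]
eef_rot: [3.142, -0.0, 0.002]
force: [-0.4, 0.3, -0.1]
grip_width: 0.0005
grip_force: 0.0
```

Emit:
{"op": "jog_arm", "data": {"motion": [[0,0,0.002,0,0,0,-1],[0,0,0.002,0,0,0,-1],[0,0,0.001,0,0,0,-1],[0,0,0,0,0,0,-1],[0,0,0,0,0,0,-1]]}}

```text
time_s: 6.5
ee_pos: [0.4848, -0.135, 0.0768]
eef_rot: [-3.142, -0.0, 0.001]
force: [0.4, 1.3, 0.8]
grip_width: 0.0001
grip_force: 0.5
```

Emit:
{"op": "jog_arm", "data": {"motion": [[0,0,0.002,0,0,0,-1],[0,0,0.002,0,0,0,-1],[0,0,0.001,0,0,0,-1],[0,0,0,0,0,0,-1],[0,0,0,0,0,0,-1]]}}

```text
time_s: 7.0
ee_pos: [0.4848, -0.1351, 0.0717]
eef_rot: [3.141, -0.0, 0.001]
force: [-1.2, -0.8, 4.3]
grip_width: 0.0001
grip_force: 1.9
```

```bash
python3 snap.py w6
```

```text
7.05 [ 0.4848 -0.1351  0.0718] [ 3.14142117e+00 -2.59381124e-04  8.15035542e-04] [ 0.35010733 -0.55255163  4.06710463] 0.0003608481904613748
red (array([369.4,  55.1]), [320, 8, 99, 93, 7076])
red (array([102.2, 107.2]), [93, 100, 20, 16, 254])
red (array([421.2, 255. ]), [409, 250, 22, 13, 195])
red (array([350.8, 256.5]), [350, 255, 3, 4, 8])
blue (array([281.8, 239.2]), [256, 231, 48, 32, 387])
blue (array([276., 274.]), [276, 271, 1, 7, 7])
yellow (array([40.7, 32.9]), [24, 12, 36, 44, 1128])
```

View pics/w6.png

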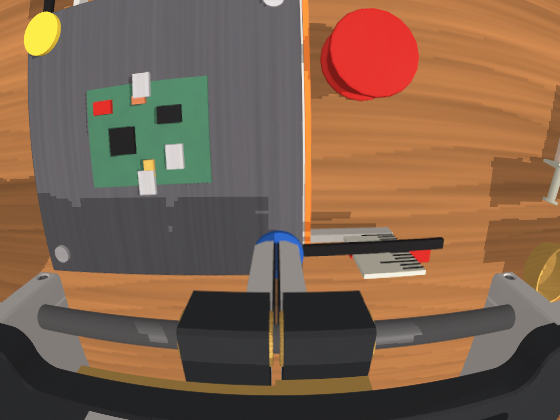

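At z = 0.0718 the corner is partly down (4 N); the pointer end at (440,243) is still well above the red tab at (421,255). I'll calibrate the pointer's edge with w5 (rest) and read its height from w6.

```bash
cat > p.py <<'E'
import sys,pickle
from h import *
def L(n): return pickle.load(open(n+'.pkl','rb'))
def ptr(n,c,r0,r1):  # dark run (rows) in column c -> top & bottom edge at subpixel
  w,_=L(n);g=w[r0:r1,c].max(1).astype(float)
  d=np.where(g<60)[0]; a,b=d[0],d[-1]
  bg1=g[a-3];bg2=g[b+3];k=35
  top=r0+a-.5-np.clip((bg1-g[a-1])/(bg1-k),0,1); bot=r0+b+.5+np.clip((bg2-g[b+1])/(bg2-k),0,1)
  return top,bot
E
python3 - <<'E'
from p import *
for n in('w5','w6'):
  w,_=L(n)
  g=w.max(2); k=(g<60).astype(np.uint8); k[262:]=0;k[:215]=0;k[:,:310]=0
  num,l,s,c=cv2.connectedComponentsWithStats(k);i=1+s[1:,4].argmax();print(n,s[i])
  x1=s[i,0]+s[i,2]
  for c in range(x1-34,x1-1,4):
    print(c,[tuple(int(v) for v in w[r,c]) for r in range(228,262,1)] if c==x1-10 else '',ptr(n,c,228,258))
E
```

```text
w5 [ 310  225  115   14 1180]
391  (np.float64(227.5), np.float64(248.06315789473683))
395  (np.float64(227.5), np.float64(244.5))
399  (np.float64(227.5), np.float64(235.6151832460733))
403  (np.float64(227.5), np.float64(235.54736842105262))
407  (np.float64(227.5), np.float64(235.24736842105264))
411  (np.float64(227.5), np.float64(235.23611111111111))
415 [(40, 39, 39), (41, 39, 39), (41, 39, 39), (40, 38, 39), (41, 38, 38), (39, 37, 37), (44, 39, 38), (117, 82, 54), (176, 116, 69), (179, 118, 70), (182, 121, 72), (182, 120, 71), (181, 120, 69), (179, 119, 69), (177, 117, 69), (174, 116, 69), (175, 117, 70), (175, 116, 68), (175, 116, 69), (173, 114, 68), (176, 116, 70), (180, 119, 71), (183, 120, 72), (181, 120, 70), (180, 120, 69), (181, 120, 70), (184, 122, 73), (188, 123, 73), (190, 126, 75), (190, 125, 75), (189, 124, 75), (187, 124, 74), (185, 123, 73), (185, 123, 74)] (np.float64(227.5), np.float64(234.93055555555554))
419  (np.float64(227.5), np.float64(234.86986301369862))
423  (np.float64(227.5), np.float64(234.19230769230768))
w6 [ 310  238  134   18 1524]
410  (np.flo
[... 419 characters left out ...]
123, 72), (189, 125, 75), (188, 123, 72), (188, 123, 73), (186, 123, 72), (184, 123, 72), (184, 122, 71), (183, 120, 71), (118, 79, 51), (30, 24, 22), (26, 24, 24), (44, 40, 41), (43, 40, 40), (41, 40, 40), (41, 40, 39), (42, 40, 40), (42, 41, 41), (40, 39, 39), (39, 39, 39), (40, 39, 39), (118, 83, 56), (184, 122, 72), (186, 122, 73), (188, 123, 75), (186, 123, 74), (184, 123, 72), (183, 120, 71), (180, 119, 71), (180, 119, 70), (180, 119, 71), (178, 118, 69), (178, 117, 70), (177, 117, 69)] (np.float64(237.05704697986576), np.float64(248.9503311258278))
438  (np.float64(236.68791946308724), np.float64(248.28523489932886))
442  (np.float64(237.22297297297297), np.float64(247.2887323943662))
```

```bash
cat >> p.py <<'E'
def zat(n,c,r0,r1,x,which=1):
  r=ptr(n,c,r0,r1)[which];cc,d=ray('wrist',(c,r),L(n)[1]);return (cc+d*(x-cc[0])/d[0]).round(4)
E
python3 - <<'E'
from p import *
for c in(400,404,412):
  r=ptr('w5',c,228,258)[1];print(c,onz('wrist',(c,r),.072,L('w5')[1]).round(4))
r=ptr('w5',402,228,258)[1];x=onz('wrist',(402,r),.072,L('w5')[1])[0]
for c in(416,420,424,430): print('w6',c,zat('w6',c,228,258,x))
E
```

```text
400 [ 0.4828 -0.2292  0.072 ]
404 [ 0.483  -0.2324  0.072 ]
412 [ 0.4829 -0.2389  0.072 ]
w6 416 [ 0.4828 -0.2278  0.0656]
w6 420 [ 0.4828 -0.2308  0.0656]
w6 424 [ 0.4828 -0.2341  0.0651]
w6 430 [ 0.4828 -0.2387  0.0654]
```

The pointer is down ~6.3 mm, consistent with 4.1 N, so contact began near z = 0.0757. About 8.4 mm of pad travel remains; I'll go 6 and re-measure.

Emit:
{"op": "jog_arm", "data": {"motion": [[0,0,0.002,0,0,0,-1],[0,0,0.002,0,0,0,-1],[0,0,0.002,0,0,0,-1],[0,0,0,0,0,0,-1],[0,0,0,0,0,0,-1]]}}

```text
time_s: 7.55
ee_pos: [0.4848, -0.1351, 0.0656]
eef_rot: [3.142, -0.0, 0.001]
force: [-0.7, -1.2, 6.4]
grip_width: 0.0006
grip_force: 2.7
```

```bash
python3 snap.py w7; python3 - <<'E'
from p import *
w,_=L('w7');g=w.max(2); k=(g<60).astype(np.uint8); k[285:]=0;k[:215]=0;k[:,:310]=0
num,l,s,c=cv2.connectedComponentsWithStats(k);i=1+s[1:,4].argmax();print(s[i])
for c in(426,430,434,440): print(c,ptr('w7',c,240,275),zat('w7',c,240,275,.4828))
np.save('s7.npy',ctrl.camera('scene'))
a=cv2.resize(w[225:300,330:460],(780,450),interpolation=0);save('z7',a)
E
```

```text
7.6 [ 0.4848 -0.1351  0.0656] [ 3.14155532e+00 -9.90569567e-05  7.45075285e-04] [ 0.71646073 -1.78304765  4.94198112] 0.0004137873201012777
red (array([371.9,  53.4]), [322, 5, 101, 96, 7464])
red (array([ 99. , 107.2]), [90, 100, 20, 16, 263])
red (array([407.7, 254.7]), [351, 248, 84, 19, 513])
blue (array([282. , 239.4]), [256, 231, 48, 32, 392])
yellow (array([35.1, 31.2]), [18, 9, 35, 45, 1169])
[ 310  236  131   20 1477]
426 (np.float64(239.5), np.float64(271.84)) [ 0.4828 -0.2205  0.0918]
430 (np.float64(239.5), np.float64(247.07843137254903)) [ 0.4828 -0.2403  0.0556]
434 (np.float64(239.5), np.float64(246.65873015873015)) [ 0.4828 -0.2438  0.0552]
440 (np.float64(239.5), np.float64(242.15420560747663)) [ 0.4828 -0.2527  0.0473]
```

View pics/z7.png

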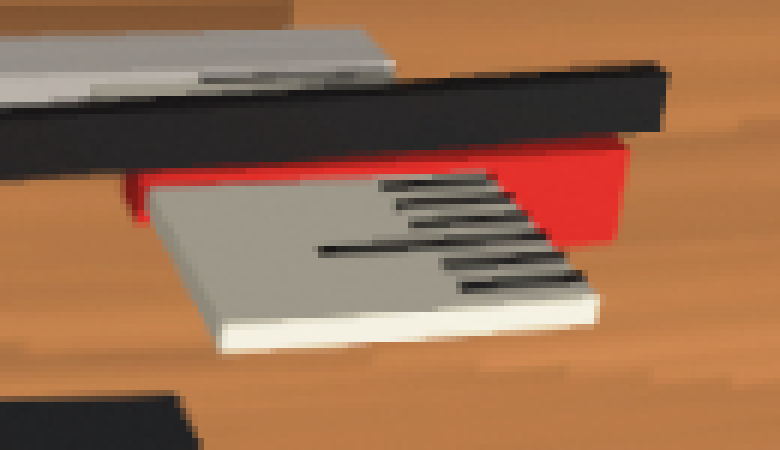

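```bash
python3 - <<'E'
from p import *
m=L('w7')[1]
print('scale top -x (exp .4756)',onz('wrist',(396.7,278.4),.086,m), '+x (exp .4785)',onz('wrist',(396.7,273.6),.086,m))
print('tab top -x (exp .4686)',onz('wrist',(428,265.2),.0541,m))
a=np.load('im0.npz')['a'];b=np.load('s7.npy')
for c in(184,186,188,190,192,194,198):print(c,a[180:202,c].max(1).tolist(),b[180:202,c].max(1).tolist())
E
```

```text
scale top -x (exp .4756) [ 0.47660411 -0.20501129  0.086     ] +x (exp .4785) [ 0.4797676  -0.20451927  0.086     ]
tab top -x (exp .4686) [ 0.46829353 -0.2421133   0.0541    ]
184 [157, 156, 159, 160, 162, 156, 155, 155, 134, 92, 72, 108, 140, 146, 144, 148, 145, 145, 151, 149, 152, 151] [159, 157, 163, 164, 162, 162, 158, 157, 158, 164, 178, 179, 153, 106, 74, 98, 133, 146, 147, 152, 155, 152]
186 [158, 156, 162, 169, 160, 145, 141, 133, 118, 82, 76, 113, 140, 145, 146, 151, 147, 151, 149, 147, 150, 149] [158, 156, 164, 165, 161, 144, 142, 145, 153, 162, 174, 168, 138, 89, 81, 118, 141, 147, 153, 149, 154, 156]
188 [153, 156, 165, 170, 153, 125, 112, 101, 88, 64, 70, 107, 136, 139, 137, 138, 140, 143, 142, 150, 151, 151] [159, 157, 168, 169, 152, 126, 110, 108, 116, 129, 132, 126, 96, 66, 80, 119, 136, 143, 147, 146, 154, 155]
190 [155, 155, 163, 167, 144, 126, 107, 94, 77, 58, 64, 99, 131, 126, 115, 111, 115, 120, 123, 127, 138, 143] [157, 156, 167, 167, 147, 125, 111, 104, 104, 106, 109, 93, 65, 43, 64, 96, 115, 120, 124, 128, 140, 144]
192 [155, 157, 165, 165, 150, 138, 125, 105, 73, 56, 74, 110, 127, 128, 115, 107, 110, 119, 119, 119, 132, 139] [157, 158, 167, 168, 154, 140, 127, 116, 116, 122, 117, 96, 65, 53, 75, 95, 112, 118, 120, 121, 131, 139]
194 [158, 159, 167, 168, 153, 142, 128, 104, 74, 56, 94, 129, 137, 139, 139, 134, 132, 131, 132, 131, 138, 138] [157, 159, 169, 169, 160, 145, 131, 132, 140, 142, 132, 100, 70, 80, 117, 133, 137, 134, 129, 137, 141, 142]
198 [154, 161, 172, 165, 152, 150, 137, 110, 73, 74, 115, 136, 143, 144, 146, 149, 150, 146, 142, 140, 138, 134] [159, 165, 172, 164, 154, 150, 152, 153, 148, 145, 122, 82, 69, 104, 134, 149, 151, 148, 143, 142, 141, 135]
```

```bash
cat > s.py <<'E'
from h import *
def drop(name,a,b,p0,cols,r0,r1):
  # dark-line centre shift (px) converted to mm of height at point p0
  q=proj(name,[p0,np.array(p0)-[0,0,.01]]);k=(q[1]-q[0])/10
  def cen(im,c):
    g=im[r0:r1,c].max(1).astype(float);i=g.argmin();s=slice(max(i-2,0),i+3);v=g[s];
    p=np.polyfit(np.arange(s.start,s.start+len(v)),v,2);return r0-p[1]/2/p[0]
  print(q[0].round(1),'px/mm',k.round(3))
  for c in cols: d=cen(b,c)-cen(a,c);print(c,round(d,2),'px',round(d/k[1],1),'mm')
if __name__=='__main__':
  drop('scene',np.load('im0.npz')['a'],np.load('s7.npy'),(.4865,-.226,.070),(184,186,188,190,192,194,196),184,198)
E
python3 s.py
```

```text
[186.6 189.8] px/mm [0.056 0.24 ]
184 4.25 px 17.7 mm
186 4.18 px 17.4 mm
188 4.08 px 17.0 mm
190 3.96 px 16.5 mm
192 4.0 px 16.7 mm
194 3.46 px 14.4 mm
196 3.37 px 14.1 mm
```

Emit:
{"op": "jog_arm", "data": {"motion": [[0,0,0.001,0,0,0,-1],[0,0,0.0012,0,0,0,-1],[0,0,0,0,0,0,-1],[0,0,0,0,0,0,-1]]}}

```text
time_s: 8.05
ee_pos: [0.4848, -0.135, 0.0635]
eef_rot: [-3.142, -0.0, 0.001]
force: [0.4, -0.9, 5.8]
grip_width: 0.0004
grip_force: 2.9
```

```bash
python3 snap.py w8; python3 - <<'E'
from p import *
from s import drop
b=ctrl.camera('scene');b2=ctrl.camera('scene');b=((b.astype(int)+b2)//2).astype(np.uint8);np.save('s8.npy',b)
drop('scene',np.load('im0.npz')['a'],b,(.4865,-.226,.070),(184,186,188,190,192),184,199)
w,m=L('w8')
for c in(422,426,430,434): # lower edge of dark: last row with max<60
  col=w[235:275,c].astype(int);print(c,[tuple(x) for x in col[2:18].tolist()])
E
```

```text
8.1 [ 0.4848 -0.135   0.0635] [-3.14157126e+00 -1.66435831e-04  7.92936331e-04] [ 0.71550997 -0.87020146  5.59194547] 0.00034366378390914747
red (array([372.9,  53. ]), [322, 4, 103, 96, 7611])
red (array([ 97.9, 107.1]), [88, 100, 21, 16, 269])
red (array([405.5, 254.8]), [351, 247, 85, 21, 666])
blue (array([282.2, 239.6]), [257, 231, 47, 32, 387])
yellow (array([33.2, 30.7]), [16, 9, 36, 45, 1195])
[186.6 189.8] px/mm [0.056 0.24 ]
184 4.95 px 20.6 mm
186 4.65 px 19.4 mm
188 5.02 px 21.0 mm
190 4.87 px 20.3 mm
192 4.48 px 18.7 mm
422 [(25, 22, 23), (36, 34, 34), (42, 40, 41), (43, 41, 41), (43, 42, 42), (42, 41, 41), (42, 41, 41), (42, 41, 41), (41, 41, 41), (41, 41, 41), (75, 39, 39), (124, 30, 28), (137, 28, 25), (137, 28, 24), (155, 32, 29), (221, 46, 40)]
426 [(28, 27, 27), (40, 38, 38), (43, 41, 41), (43, 40, 41), (43, 41, 41), (41, 40, 40), (42, 41, 41), (41, 40, 40), (42, 41, 42), (42, 42, 41), (104, 36, 34), (137, 28, 26), (137, 27, 24), (138, 29, 25), (160, 34, 30), (228, 48, 42)]
430 [(31, 30, 31), (41, 39, 40), (43, 41, 40), (43, 41, 42), (43, 40, 41), (43, 41, 42), (41, 41, 41), (41, 41, 40), (41, 39, 41), (57, 39, 39), (120, 31, 28), (137, 28, 24), (137, 29, 25), (137, 27, 23), (191, 39, 33), (229, 49, 43)]
434 [(36, 33, 34), (43, 43, 42), (43, 41, 42), (42, 41, 41), (42, 41, 41), (43, 40, 41), (42, 40, 41), (42, 41, 42), (41, 41, 42), (106, 78, 55), (187, 124, 75), (184, 124, 73), (155, 76, 48), (148, 31, 27), (203, 43, 39), (228, 49, 43)]
```

Scene gives ~20 mm drop, the contact estimate 19.5 and the wrist ~19, against a target of 19.8: on the mark. Hold, then release.

Emit:
{"op": "jog_arm", "data": {"motion": [[0,0,0,0,0,0,-1],[0,0,0,0,0,0,-1],[0,0,0,0,0,0,-1],[0,0,0,0,0,0,-1],[0,0,0,0,0,0,-1]]}}

```text
time_s: 8.7
ee_pos: [0.4849, -0.135, 0.0635]
eef_rot: [-3.142, -0.0, 0.001]
force: [0.1, -0.3, 6.3]
grip_width: 0.0005
grip_force: 2.9
```

Emit:
{"op": "jog_arm", "data": {"motion": [[0,0,0,0,0,0,-1],[0,0,0,0,0,0,-1],[0,0,0,0,0,0,-1],[0,0,0,0,0,0,-1],[0,0,0,0,0,0,-1]]}}

```text
time_s: 9.2
ee_pos: [0.4848, -0.135, 0.0635]
eef_rot: [-3.142, -0.0, 0.001]
force: [-0.4, 0.5, 6.0]
grip_width: 0.0008
grip_force: 2.9
```

Emit:
{"op": "jog_arm", "data": {"motion": [[0,0,-0.003,0,0,0,-1],[0,0,-0.004,0,0,0,-1],[0,0,-0.004,0,0,0,-1],[0,0,-0.01,0,0,0,-1],[0,0,-0.02,0,0,0,-1]]}}

```text
time_s: 9.7
ee_pos: [0.4839, -0.1346, 0.1041]
eef_rot: [-3.14, 0.003, 0.001]
force: [0.1, -0.5, 0.7]
grip_width: 0.0006
grip_force: 0.0
```

Emit:
{"op": "jog_arm", "data": {"motion": [[0,0,-0.03,0,0,0,-1],[0,0,-0.03,0,0,-0.15,-1],[0,0,0,0,0,-0.15,-1],[0,0,0,0,0,-0.15,-1],[0,0,0,0,0,-0.15,-1]]}}

```text
time_s: 10.2
ee_pos: [0.4845, -0.1348, 0.1649]
eef_rot: [-3.141, -0.0, 0.607]
force: [-0.1, 0.3, 0.3]
grip_width: 0.0008
grip_force: 0.0
```

Emit:
{"op": "jog_arm", "data": {"motion": [[0,0,0,0,0,-0.15,-1],[0,0,0,0,0,-0.15,-1],[0,0,0,0,0,-0.15,-1],[0,0,0,0,0,-0.15,-1],[0,0,0,0,0,-0.15,-1]]}}

```text
time_s: 10.7
ee_pos: [0.4845, -0.1348, 0.1647]
eef_rot: [-3.141, -0.0, 1.357]
force: [-0.1, 0.3, -0.6]
grip_width: 0.0004
grip_force: 0.0
```

Emit:
{"op": "jog_arm", "data": {"motion": [[0,0,0,0,0,-0.15,-1],[0,0,0,0,0,-0.07,-1],[0.038,0.037,0,0,0,0,-1],[0.038,0.037,0,0,0,0,-1],[0.038,0.037,0,0,0,0,-1]]}}

```text
time_s: 11.2
ee_pos: [0.5902, -0.0261, 0.165]
eef_rot: [-3.141, -0.0, 1.57]
force: [-0.3, -1.0, 0.6]
grip_width: 0.0006
grip_force: 0.0
```

Emit:
{"op": "jog_arm", "data": {"motion": [[0.038,0.036,0.02,0,0,0,-1],[0,0,0.03,0,0,0,-1],[0,0,0.01,0,0,0,-1],[0,0,0,0,0,0,-1],[0,0,0,0,0,0,-1]]}}

```text
time_s: 11.7
ee_pos: [0.6216, 0.0056, 0.1081]
eef_rot: [3.14, 0.0, 1.57]
force: [0.6, -0.4, 1.0]
grip_width: 0.0003
grip_force: 0.0
```

```bash
python3 snap.py w9; python3 - <<'E'
from h import *
from s import drop
np.savez('im9.npz',a=ctrl.camera('scene'),b=ctrl.camera('side'))
d=np.load('im9.npz');z=np.load('im0.npz')
drop('scene',z['a'],d['a'],(.4865,-.226,.070),(184,188,192),184,199)
for n,k,c in(('scene','a','blue'),('scene','a','yellow'),('side','b','yellow'),('side','b','blue')):
  for uv,s in cents(d[k],c):
    if 30<s[4]<90: print(n,c,uv,s[4],onz(n,uv,.078).round(4))
print(proj('side',[(.722,.0165,.070),(.722,.0165,.060),(.744,.0165,.07)]))
for c in(208,210,212,214,216,218,220,222): print(c,d['b'][174:204,c].tolist())
E
```

```text
11.75 [0.6219 0.0056 0.1085] [3.13957334e+00 6.14098981e-05 1.56976854e+00] [-0.24801077  0.08017561 -0.57564258] 0.00044547104772930664
red (array([397.3, 189.8]), [350, 182, 72, 17, 517])
red (array([213.7, 284. ]), [208, 277, 12, 15, 161])
blue (array([131.7, 367.4]), [118, 359, 30, 17, 355])
yellow (array([291.4, 222. ]), [269, 200, 44, 42, 1289])
[186.6 189.8] px/mm [0.056 0.24 ]
184 -0.04 px -0.2 mm
188 0.04 px 0.1 mm
192 -0.09 px -0.4 mm
scene blue [376.9  51.5] 42 [-0.2558  0.5674  0.078 ]
scene blue [217.6 185.5] 50 [ 0.4881 -0.135   0.078 ]
scene yellow [274.8 217.8] 82 [0.634  0.0166 0.078 ]
side yellow [245.1 186.2] 58 [0.6312 0.0188 0.078 ]
side blue [302.8 163.1] 43 [ 0.4847 -0.1337  0.078 ]
side blue [555.7 197.7] 35 [-0.2828 -0.2043  0.078 ]
side blue [551.7 208.7] 78 [-0.2635 -0.1528  0.078 ]
side blue [ 77.5 312.2] 87 [0.8797 0.5256 0.078 ]
[[217.92928823 181.47094248]
 [218.21426121 183.69860223]
 [211.37221282 180.03849824]]
208 [[169, 110, 60], [170, 112, 63], [173, 114, 65], [171, 113, 63], [169, 114, 60], [173, 116, 65], [171, 115, 65], [173, 116, 67], [173, 11
[... 3009 characters left out ...]
1, 41, 29], [144, 72, 62], [129, 124, 114], [126, 120, 111], [119, 114, 106], [152, 148, 142], [154, 146, 142], [159, 143, 131], [169, 119, 78], [162, 105, 60], [128, 84, 47], [126, 83, 49], [125, 85, 50]]
222 [[160, 106, 58], [158, 108, 60], [161, 107, 61], [158, 107, 60], [159, 107, 59], [160, 108, 60], [163, 113, 68], [187, 157, 126], [200, 196, 178], [160, 158, 143], [157, 152, 138], [134, 129, 118], [162, 158, 143], [161, 155, 143], [160, 154, 140], [160, 155, 141], [154, 141, 127], [129, 36, 31], [147, 58, 46], [154, 114, 101], [152, 148, 135], [138, 132, 124], [152, 148, 141], [152, 145, 142], [155, 141, 132], [162, 125, 94], [151, 99, 56], [119, 79, 46], [116, 77, 43], [119, 78, 46]]
```

Blue is back at rest and the stage has not moved. I'll cross-check the yellow mark on the scale face in w9.

```bash
python3 - <<'E'
from p import *
w,m=L('w9')
print(onz('wrist',(291.4,222),.078,m))
for c in(370,380,386,400,410): print(c,[(r,*map(int,w[r,c])) for r in range(178,236)])
E
```

```text
[0.63229848 0.01564477 0.078     ]
370 [(178, 123, 81, 49), (179, 124, 82, 49), (180, 144, 95, 57), (181, 162, 116, 81), (182, 148, 129, 114), (183, 139, 134, 128), (184, 144, 139, 132), (185, 143, 138, 131), (186, 101, 97, 92), (187, 126, 122, 111), (188, 147, 126, 114), (189, 136, 69, 62), (190, 132, 27, 23), (191, 159, 32, 29), (192, 151, 32, 30), (193, 137, 120, 108), (194, 148, 143, 129), (195, 150, 145, 131), (196, 151, 146, 131), (197, 150, 146, 132), (198, 151, 146, 132), (199, 150, 146, 131), (200, 150, 145, 131), (201, 150, 146, 131), (202, 149, 145, 131), (203, 150, 146, 132), (204, 151, 146, 132), (205, 150, 146, 131), (206, 172, 167, 150), (207, 230, 226, 207), (208, 241, 237, 222), (209, 241, 237, 221), (210, 232, 227, 209), (211, 165, 158, 142), (212, 34, 32, 31), (213, 37, 34, 34), (214, 38, 35, 35), (215, 39, 36, 36), (216, 38, 36, 36), (217, 38, 36, 36), (218, 38, 36, 36), (219, 38, 36, 37), (220, 39, 37, 37), (221, 146, 98, 60), (222, 177, 117, 70), (223, 177, 117, 69), (224, 177, 117, 68), (225, 178, 118, 70), (226, 178, 118, 69), (227, 178, 118, 69), (228, 179, 1
[... 4239 characters left out ...]
), (202, 45, 43, 40), (203, 117, 113, 102), (204, 33, 30, 29), (205, 155, 150, 135), (206, 212, 205, 184), (207, 241, 236, 221), (208, 240, 236, 221), (209, 240, 236, 221), (210, 207, 201, 179), (211, 33, 30, 30), (212, 36, 34, 35), (213, 37, 35, 35), (214, 37, 35, 35), (215, 37, 35, 35), (216, 36, 35, 35), (217, 37, 36, 36), (218, 37, 34, 35), (219, 37, 33, 34), (220, 140, 94, 58), (221, 175, 116, 69), (222, 173, 115, 67), (223, 173, 115, 68), (224, 173, 116, 69), (225, 173, 116, 68), (226, 173, 115, 68), (227, 173, 115, 68), (228, 172, 115, 67), (229, 173, 115, 68), (230, 172, 115, 68), (231, 172, 115, 67), (232, 172, 115, 67), (233, 172, 115, 67), (234, 172, 115, 67), (235, 173, 116, 69)]
```

View pics/w9.png

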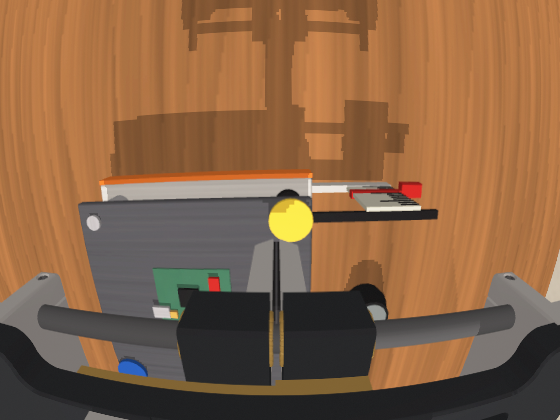

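```bash
python3 - <<'E'
from p import *
m=L('w9')[1]
for c,rt,rl in((370,205.8,192.6),(386,205.7,192.7),(400,205.4,192.5)):
  P=onz('wrist',(c,rt),.086,m);cc,d=ray('wrist',(c,rl),m);q=cc+d*(P[1]-cc[1])/d[1];print(P.round(4),'mark',q[2]-.004)
  print('ptr edge',onz('wrist',(c,220.1),.072,m))
E
```

```text
[0.6841 0.0291 0.086 ] mark 0.042591992083441305
ptr edge [0.68928835 0.01470545 0.072     ]
[0.6955 0.0292 0.086 ] mark 0.04274971756451881
ptr edge [0.70164259 0.0145791  0.072     ]
[0.7057 0.0294 0.086 ] mark 0.04243781673243746
ptr edge [0.71281384 0.01445259 0.072     ]
```

Emit:
{"op": "jog_arm", "data": {"motion": [[0.005,0.005,0.01,0,0,0,-1],[0.006,0.005,0.01,0,0,0,-1],[0,0,0.008,0,0,0,-1],[0,0,0,0,0,0,-1],[0,0,0,0,0,0,-1]]}}

```text
time_s: 12.35
ee_pos: [0.6314, 0.0174, 0.0783]
eef_rot: [-3.141, 0.0, 1.571]
force: [-0.4, -0.5, -0.4]
grip_width: 0.0004
grip_force: 0.0
```

```bash
python3 snap.py w10;python3 -c "
from h import *
np.save('y10.npy',ctrl.camera('side'))"
```

```text
12.4 [0.6315 0.0173 0.0786] [-3.14143900e+00  3.36971366e-05  1.57080669e+00] [ 0.21981805  1.06809144 -0.03047122] 0.00036175616275395525
red (array([396.1, 214.4]), [345, 205, 81, 21, 727])
yellow (array([299. , 248.8]), [297, 242, 4, 16, 24])
yellow (array([252.7, 249.8]), [252, 245, 3, 11, 14])
```

Emit:
{"op": "jog_arm", "data": {"motion": [[0,0,0.002,0,0,0,-1],[0,0,0.002,0,0,0,-1],[0,0,0.001,0,0,0,-1],[0,0,0,0,0,0,-1],[0,0,0,0,0,0,-1]]}}

```text
time_s: 12.95
ee_pos: [0.6318, 0.0173, 0.0739]
eef_rot: [3.141, 0.0, 1.571]
force: [2.4, -0.1, 2.6]
grip_width: 0.0002
grip_force: 1.7
```

Emit:
{"op": "jog_arm", "data": {"motion": [[0,0,0.002,0,0,0,-1],[0,0,0.002,0,0,0,-1],[0,0,0.001,0,0,0,-1],[0,0,0,0,0,0,-1],[0,0,0,0,0,0,-1]]}}

```text
time_s: 13.45
ee_pos: [0.6318, 0.0173, 0.0688]
eef_rot: [3.141, -0.0, 1.571]
force: [3.5, -1.0, 3.6]
grip_width: 0.0004
grip_force: 2.3
```

Emit:
{"op": "jog_arm", "data": {"motion": [[0,0,0.002,0,0,0,-1],[0,0,0.002,0,0,0,-1],[0,0,0.002,0,0,0,-1],[0,0,0,0,0,0,-1],[0,0,0,0,0,0,-1]]}}

```text
time_s: 13.95
ee_pos: [0.6316, 0.0173, 0.0628]
eef_rot: [3.141, 0.0, 1.571]
force: [3.4, -0.7, 6.6]
grip_width: 0.0005
grip_force: 3.0
```

```bash
python3 snap.py w11; cat > q.py <<'E'
import sys
from p import *
from s import drop
n=sys.argv[1]
b=((ctrl.camera('side').astype(int)+ctrl.camera('side'))//2).astype(np.uint8);np.save('y_'+n,b)
drop('side',np.load('im9.npz')['b'],b,(.744,.0180,.070),(212,213,214,215),177,190)
w,m=L(n);g=w.max(2)
for c in range(396,440,5):
  d=[r for r in range(200,275) if g[r,c]<62]
  # bottom edge of the pointer = -y top edge
  if d:
    r=d[-1]; f=np.clip((float(g[r+3,c])-float(g[r+1,c]))/(float(g[r+3,c])-38),0,1); e=r+.5+f
    cc,v=ray('wrist',(c,e),m);y=.0145;q=cc+v*(y-cc[1])/v[1];print(c,round(e,2),len(d),q.round(4),onz('wrist',(c,e),.072,m).round(4))
E
python3 q.py w11
python3 - <<'E'
from p import *
w,m=L('w10');g=w.max(2)
for c in range(396,440,6):
  d=[r for r in range(200,275) if g[r,c]<62]
  if d: print(c,d[0],d[-1],onz('wrist',(c,d[-1]+.8),.072,m).round(4))
E
```

```text
14.0 [0.6316 0.0174 0.0628] [ 3.14133242e+00 -5.60642320e-06  1.57079734e+00] [2.76876698 0.15158049 6.44863271] 0.00070346942544928
red (array([402.9, 220.9]), [349, 211, 86, 22, 804])
yellow (array([299.4, 251.5]), [298, 246, 3, 12, 14])
yellow (array([252.4, 251.7]), [252, 248, 2, 9, 11])
[211.2 180.4] px/mm [0.032 0.223]
212 4.28 px 19.2 mm
213 4.31 px 19.3 mm
214 4.24 px 19.0 mm
215 4.34 px 19.5 mm
396 239.81 2 [0.7175 0.0145 0.036 ] [0.7025 0.0287 0.072 ]
401 239.75 5 [0.7214 0.0145 0.0361] [0.7058 0.0286 0.072 ]
406 239.27 6 [0.7256 0.0145 0.0355] [0.709  0.0288 0.072 ]
411 245.78 4 [0.7245 0.0145 0.048 ] [0.713  0.0245 0.072 ]
416 245.87 5 [0.7282 0.0145 0.0485] [0.7164 0.0243 0.072 ]
421 245.21 4 [0.7325 0.0145 0.0476] [0.7199 0.0246 0.072 ]
426 245.11 6 [0.7364 0.0145 0.0478] [0.7234 0.0246 0.072 ]
431 244.27 8 [0.741  0.0145 0.0467] [0.7269 0.025  0.072 ]
436 245.86 10 [0.7435 0.0145 0.05  ] [0.7307 0.0238 0.072 ]
396 218 250 [0.7097 0.0149 0.072 ]
402 220 250 [0.714  0.0148 0.072 ]
408 227 250 [0.7184 0.0146 0.072 ]
414 232 249 [0.7228 0.0151 0.072 ]
420 243 249 [0.7274 0.015  0.072 ]
426 239 249 [0.732  0.0148 0.072 ]
432 238 248 [0.7366 0.0153 0.072 ]
438 238 248 [0.7414 0.0151 0.072 ]
```

```bash
python3 - <<'E'
from p import *
a=np.load('im9.npz')['b'];b=np.load('y_w11.npy')
for c in(210,211,212,213,214,215):
  print(c,a[178:194,c].max(1).tolist(),b[178:194,c].max(1).tolist())
  print('   R-G',(a[178:196,c,0].astype(int)-a[178:196,c,1]).tolist(),(b[178:196,c,0].astype(int)-b[178:196,c,1]).tolist())
w,m=L('w11')
for c in(416,426,436): print(c,[(r,*map(int,w[r,c][:2])) for r in range(206,256)])
E
```

```text
210 [172, 170, 170, 170, 166, 171, 173, 173, 173, 172, 171, 170, 168, 170, 166, 163] [170, 171, 170, 168, 169, 170, 172, 176, 178, 175, 171, 169, 170, 169, 165, 161]
   R-G [60, 59, 58, 57, 56, 57, 58, 61, 59, 58, 57, 58, 58, 58, 56, 57, 56, 58] [59, 57, 58, 56, 56, 57, 59, 61, 59, 58, 57, 57, 59, 58, 55, 53, 57, 56]
211 [173, 162, 111, 101, 151, 174, 174, 176, 174, 172, 173, 182, 187, 152, 156, 162] [172, 170, 171, 170, 170, 175, 175, 171, 173, 169, 174, 182, 188, 156, 158, 163]
   R-G [59, 55, 34, 31, 48, 59, 58, 60, 58, 59, 65, 92, 117, 90, 73, 54, 55, 55] [58, 59, 57, 55, 59, 60, 60, 59, 58, 58, 64, 91, 121, 89, 73, 56, 56, 55]
212 [171, 148, 67, 64, 114, 174, 172, 169, 171, 173, 194, 207, 196, 151, 156, 163] [169, 169, 171, 175, 176, 167, 137, 95, 110, 169, 173, 206, 198, 161, 155, 162]
   R-G [56, 48, 17, 20, 36, 61, 60, 57, 59, 67, 113, 153, 149, 106, 82, 55, 55, 56] [57, 56, 60, 58, 61, 55, 45, 27, 37, 62, 100, 152, 151, 114, 83, 56, 57, 54]
213 [167, 160, 80, 66, 107, 171, 173, 168, 168, 169, 194, 210, 197, 150, 154, 163] [172, 174, 173, 174, 174, 166, 127, 62, 81, 145, 171,
[... 2599 characters left out ...]
8, 124), (214, 188, 125), (215, 187, 124), (216, 188, 125), (217, 189, 124), (218, 189, 125), (219, 189, 125), (220, 190, 125), (221, 190, 125), (222, 189, 125), (223, 189, 125), (224, 190, 125), (225, 189, 125), (226, 190, 125), (227, 189, 125), (228, 189, 125), (229, 189, 125), (230, 189, 125), (231, 189, 125), (232, 190, 125), (233, 189, 125), (234, 189, 125), (235, 114, 75), (236, 33, 27), (237, 34, 33), (238, 33, 32), (239, 35, 33), (240, 34, 33), (241, 35, 33), (242, 34, 33), (243, 34, 33), (244, 35, 34), (245, 33, 33), (246, 132, 91), (247, 185, 122), (248, 186, 123), (249, 186, 123), (250, 185, 122), (251, 183, 120), (252, 183, 121), (253, 182, 120), (254, 180, 120), (255, 179, 119)]
```

Emit:
{"op": "jog_arm", "data": {"motion": [[0,0,0.002,0,0,0,-1],[0,0,0.002,0,0,0,-1],[0,0,0,0,0,0,-1],[0,0,0,0,0,0,-1]]}}

```text
time_s: 14.5
ee_pos: [0.6314, 0.0174, 0.0588]
eef_rot: [-3.141, 0.0, 1.571]
force: [1.1, -0.0, 7.6]
grip_width: 0.0003
grip_force: 3.5
```

```bash
python3 snap.py w12; cat > q2.py <<'E'
import sys
from p import *
n=sys.argv[1]
a=np.load('im9.npz')['b'];b=((ctrl.camera('side').astype(int)+ctrl.camera('side'))//2);np.save('y_'+n,b)
for c in(211,212,213,214,215): print(c,b[180:198,c].max(1).tolist(),(b[180:198,c,0]-b[180:198,c,1]).tolist())
w,m=L(n);g=w.max(2)
for c in range(428,444,2):
  d=[r for r in range(225,262) if g[r,c]<70]
  if not d: continue
  r=d[-1];bg=float(g[r+3,c]);e=r+.5+np.clip((bg-float(g[r+1,c]))/(bg-36),0,1)
  cc,v=ray('wrist',(c,e),m);q=cc+v*(.0148-cc[1])/v[1];print(c,len(d),d[0],round(e,2),q.round(4))
k=(w[:,:,0]>60+1.5*w[:,:,1].astype(int))&(w[:,:,1]<60);
for c in (420,424,428,432): print('red rows',c,np.where(k[200:250,c])[0][[0,-1]]+200 if k[200:250,c].any() else None)
E
python3 q2.py w12
```

```text
14.55 [0.6314 0.0174 0.0588] [-3.14141294e+00  4.00053251e-06  1.57082527e+00] [ 1.64418038 -0.17327922  6.3238891 ] 0.0007266906672451692
red (array([404.9, 222.8]), [350, 212, 88, 23, 839])
yellow (array([299.5, 251.4]), [298, 246, 3, 12, 15])
yellow (array([251.9, 253.6]), [251, 250, 3, 8, 11])
211 [169, 169, 172, 175, 174, 174, 173, 171, 175, 181, 188, 156, 158, 163, 162, 164, 163, 162] [56, 57, 58, 59, 59, 60, 57, 58, 66, 91, 120, 87, 75, 56, 54, 55, 57, 54]
212 [172, 172, 175, 174, 174, 167, 135, 113, 171, 207, 199, 158, 154, 163, 164, 164, 163, 163] [58, 58, 58, 60, 60, 57, 44, 45, 103, 154, 153, 113, 83, 56, 57, 57, 56, 55]
213 [176, 175, 175, 174, 168, 155, 69, 82, 148, 211, 201, 161, 152, 162, 162, 162, 161, 161] [58, 59, 60, 58, 58, 51, 17, 34, 104, 164, 157, 120, 89, 55, 56, 54, 53, 55]
214 [174, 173, 170, 170, 168, 153, 74, 65, 130, 210, 205, 183, 153, 161, 161, 160, 159, 157] [60, 58, 58, 57, 57, 50, 17, 19, 85, 163, 161, 140, 95, 67, 55, 55, 53, 53]
215 [170, 168, 166, 166, 166, 148, 72, 65, 126, 209, 206, 184, 149, 159, 158, 157, 155, 151] [59, 56, 56, 55, 56, 48, 18, 19, 82, 165, 163, 143, 99, 78, 53, 54, 52, 50]
428 8 235 247.92 [0.735  0.0148 0.0496]
430 10 235 247.9 [0.7365 0.0148 0.0497]
432 10 235 247.88 [0.7381 0.0148 0.0498]
434 11 235 247.86 [0.7396 0.0148 0.05  ]
red rows 420 [213 231]
red rows 424 [213 231]
red rows 428 [212 231]
red rows 432 [213 231]
```

```bash
python3 - <<'E'
from p import *
for n in('w11','w12'):
  w,m=L(n)
  for c in(430,433,436,439,442): print(n,c,[(r,int(w[r,c,0])) for r in range(229,256)])
  g=w.max(2)
  for r in(238,241,244): 
    row=g[r,425:450].astype(int);print(r,row.tolist())
E
```

```text
w11 430 [(229, 165), (230, 178), (231, 182), (232, 181), (233, 182), (234, 182), (235, 129), (236, 22), (237, 28), (238, 33), (239, 35), (240, 33), (241, 33), (242, 48), (243, 58), (244, 41), (245, 114), (246, 149), (247, 208), (248, 236), (249, 239), (250, 239), (251, 238), (252, 214), (253, 187), (254, 187), (255, 187)]
w11 433 [(229, 184), (230, 185), (231, 186), (232, 186), (233, 187), (234, 165), (235, 92), (236, 22), (237, 30), (238, 34), (239, 34), (240, 33), (241, 34), (242, 34), (243, 34), (244, 39), (245, 72), (246, 134), (247, 217), (248, 238), (249, 239), (250, 239), (251, 235), (252, 212), (253, 190), (254, 190), (255, 190)]
w11 436 [(229, 189), (230, 189), (231, 189), (232, 190), (233, 189), (234, 189), (235, 114), (236, 33), (237, 34), (238, 33), (239, 35), (240, 34), (241, 35), (242, 34), (243, 34), (244, 35), (245, 33), (246, 132), (247, 185), (248, 186), (249, 186), (250, 185), (251, 183), (252, 183), (253, 182), (254, 180), (255, 179)]
w11 439 [(229, 186), (230, 186), (231, 185), (232, 185), (233, 184), (234, 182), (235, 182), (236, 180), (237, 179), (238, 179), (2
[... 2184 characters left out ...]
, 176)]
w12 442 [(229, 185), (230, 184), (231, 183), (232, 182), (233, 180), (234, 180), (235, 179), (236, 178), (237, 177), (238, 175), (239, 174), (240, 175), (241, 174), (242, 173), (243, 173), (244, 174), (245, 174), (246, 175), (247, 176), (248, 178), (249, 178), (250, 178), (251, 180), (252, 181), (253, 182), (254, 183), (255, 183)]
238 [101, 43, 33, 34, 34, 33, 34, 34, 34, 34, 34, 128, 190, 190, 189, 187, 181, 175, 174, 179, 184, 187, 189, 185, 180]
241 [85, 87, 88, 85, 57, 36, 34, 34, 34, 33, 52, 153, 189, 190, 188, 185, 180, 174, 176, 181, 185, 189, 186, 182, 180]
244 [72, 79, 84, 89, 94, 100, 104, 91, 45, 34, 98, 178, 190, 189, 187, 181, 175, 174, 178, 184, 187, 188, 184, 180, 179]
```

```bash
cat > u.py <<'E'
from p import *
def up(n,c):
  w,m=L(n);g=w.max(2).astype(float)
  rows=[r for r in range(226,262) if g[r,c]<48]
  r=rows[0];bg=g[r-3,c];return r-.5-np.clip((bg-g[r-1,c])/(bg-24),0,1)
def zy(n,c,y):
  cc,d=ray('wrist',(c,up(n,c)),L(n)[1]);return cc+d*(y-cc[1])/d[1]
ys=[onz('wrist',(c,up('w10',c)),.068,L('w10')[1])[1] for c in(428,431,434,437)]
y0=np.mean(ys)
if __name__=='__main__':
  import sys
  print('y',np.round(ys,4))
  for n in sys.argv[1:]:
    for c in(430,432,433,434,436):
      try:
        q=zy(n,c,y0);zc=q[2]+.002;x=q[0];dr=(.070-zc)*240/(240+(x-.722)*1e3);print(n,c,round(up(n,c),2),q.round(4),'drop240 mm',round(dr*1e3,1))
      except Exception as e: print(c,e)
E
python3 u.py w10 w11 w12
```

```text
y [0.0217 0.0218 0.022  0.022 ]
w10 430 237.88 [0.7356 0.0219 0.0684] drop240 mm -0.4
w10 432 237.68 [0.7373 0.0219 0.0682] drop240 mm -0.2
w10 433 237.3 [0.7384 0.0219 0.0675] drop240 mm 0.4
w10 434 237.29 [0.7392 0.0219 0.0676] drop240 mm 0.4
w10 436 237.27 [0.7408 0.0219 0.0677] drop240 mm 0.3
w11 430 235.16 [0.7383 0.0219 0.0479] drop240 mm 18.8
w11 432 234.93 [0.7401 0.0219 0.0476] drop240 mm 19.0
w11 433 234.92 [0.7409 0.0219 0.0476] drop240 mm 18.9
w11 434 234.9 [0.7417 0.0219 0.0477] drop240 mm 18.8
w11 436 235.05 [0.7432 0.0219 0.0481] drop240 mm 18.3
w12 430 233.99 [0.7393 0.0219 0.0416] drop240 mm 24.7
w12 432 233.79 [0.741  0.0219 0.0413] drop240 mm 24.8
w12 433 233.88 [0.7418 0.0219 0.0415] drop240 mm 24.5
w12 434 234.07 [0.7424 0.0219 0.0419] drop240 mm 24.0
436 list index out of range
```

Emit:
{"op": "jog_arm", "data": {"motion": [[0,0,0.001,0,0,0,-1],[0,0,0.001,0,0,0,-1],[0,0,0,0,0,0,-1],[0,0,0,0,0,0,-1]]}}

```text
time_s: 15.05
ee_pos: [0.6313, 0.0174, 0.0568]
eef_rot: [-3.141, 0.0, 1.571]
force: [0.2, -0.0, 6.9]
grip_width: 0.0005
grip_force: 3.7
```

```bash
python3 snap.py w13; python3 u.py w13; python3 - <<'E'
from u import *
for n in('w10','w11','w12','w13'):
  w,m=L(n)
  c=424;g=w[:,c,0].astype(float)
  rr=[r for r in range(195,235) if g[r]>200 and w[r,c,1]<60]
  r=rr[0];e=r-.5-np.clip((g[r-1]-131)/(221-131),0,1)-0
  cc,d=ray('wrist',(c,e),m);
  for y in(y0-.0035+.0178,):
    q=cc+d*(y-cc[1])/d[1];print(n,round(e,2),q.round(4),'mark',(q[2]-.004).round(4))
E
python3 q2.py w13 | head -5
```

```text
15.1 [0.6313 0.0173 0.0568] [-3.14100212e+00  1.88443465e-05  1.57080602e+00] [0.4746149  0.15674752 7.70592778] 0.0003471830024004502
red (array([406.2, 223.8]), [351, 213, 88, 23, 866])
yellow (array([276.6, 241.4]), [274, 240, 8, 5, 25])
yellow (array([299.5, 251.4]), [298, 246, 3, 12, 15])
yellow (array([252.1, 252.9]), [251, 249, 3, 8, 11])
y [0.0217 0.0218 0.022  0.022 ]
w13 430 233.21 [0.7399 0.0219 0.038 ] drop240 mm 28.0
w13 432 233.18 [0.7415 0.0219 0.038 ] drop240 mm 27.7
w13 433 233.63 [0.7419 0.0219 0.039 ] drop240 mm 26.8
w13 434 233.99 [0.7423 0.0219 0.0398] drop240 mm 26.0
w13 436 246.8 [0.7323 0.0219 0.0629] drop240 mm 4.9
w10 208.89 [0.7389 0.0362 0.0469] mark 0.0429
w11 213.16 [0.734  0.0362 0.0425] mark 0.0385
w12 214.93 [0.7318 0.0362 0.0426] mark 0.0386
w13 215.83 [0.7307 0.0362 0.0427] mark 0.0387
211 [171, 169, 171, 175, 174, 173, 174, 169, 175, 181, 188, 157, 158, 163, 164, 163, 163, 162] [58, 56, 59, 59, 59, 58, 58, 59, 65, 91, 118, 86, 74, 57, 55, 56, 56, 55]
212 [172, 174, 174, 175, 174, 172, 163, 148, 173, 207, 200, 158, 155, 164, 164, 163, 162, 161] [57, 56, 61, 59, 59, 58, 55, 55, 107, 154, 152, 115, 84, 58, 58, 56, 56, 54]
213 [175, 175, 174, 172, 172, 164, 130, 89, 152, 209, 201, 162, 149, 163, 163, 164, 161, 161] [59, 60, 60, 60, 58, 55, 41, 38, 106, 165, 158, 118, 90, 56, 56, 59, 54, 55]
214 [175, 172, 170, 169, 169, 162, 123, 66, 131, 210, 207, 183, 150, 161, 161, 162, 159, 156] [59, 57, 59, 59, 57, 54, 38, 19, 84, 168, 163, 139, 96, 65, 54, 55, 53, 54]
215 [172, 168, 167, 164, 165, 164, 143, 65, 128, 207, 206, 185, 149, 155, 159, 156, 153, 151] [58, 54, 55, 57, 57, 55, 47, 19, 82, 166, 164, 144, 102, 77, 55, 52, 53, 50]
```

```bash
python3 - <<'E'
from p import *
for n in('w10','w13'):
  w,m=L(n)
  for c in(385,400): print(n,c,[(r,int(w[r,c,0]),int(w[r,c,1])) for r in range(208,262)])
# tab outer end edge: three+ views, x-z least squares
obs=[]
for n,rows,c0,c1 in(('w3',(166,173),255,268),('w4',(171,177),503,516),('w9',(186,196),414,428),('w10',(212,222),418,434),('w11',(216,224),427,443),('w12',(218,226),429,445),('w13',(219,227),430,446)):
  w,m=L(n);p=w[rows[0]:rows[1],c0:c1,1].astype(float).mean(0);i=np.where(p>80)[0][0];bg=p[i+1:i+3].mean();fg=p[max(0,i-4):i-1].mean()
  f=sum(np.clip((bg-p[j])/(bg-fg),0,1) for j in(i-1,i));e=c0+i-1.5+f
  c,d=ray('wrist',(e,np.mean(rows)-.5),m);obs.append((n,round(e,2),c,d))
A=[];B=[]
for n,e,c,d in obs: k=d[0]/d[2];A.append([1,-k]);B.append(c[0]-k*c[2])
A=np.array(A);B=np.array(B)
for sel in(range(7),(0,1),(0,2,3,4,5,6),(1,2,3,4,5,6)):
  sel=list(sel);s=np.linalg.lstsq(A[sel],B[sel],rcond=None)[0];print(s.round(4),'mark',(s[1]-.004).round(4),((A[sel]@s-B[sel])*1e3).round(2))
print([(o[0],o[1]) for o in obs])
E
```

```text
w10 385 [(208, 154, 147), (209, 54, 52), (210, 79, 76), (211, 70, 68), (212, 74, 66), (213, 99, 25), (214, 131, 26), (215, 132, 27), (216, 153, 30), (217, 145, 31), (218, 82, 28), (219, 103, 99), (220, 144, 139), (221, 150, 145), (222, 150, 145), (223, 151, 146), (224, 151, 146), (225, 150, 145), (226, 150, 145), (227, 150, 145), (228, 150, 146), (229, 142, 138), (230, 52, 49), (231, 77, 74), (232, 150, 145), (233, 149, 145), (234, 150, 146), (235, 150, 146), (236, 150, 145), (237, 151, 146), (238, 150, 145), (239, 203, 197), (240, 236, 232), (241, 240, 237), (242, 240, 237), (243, 240, 237), (244, 139, 134), (245, 48, 45), (246, 38, 36), (247, 38, 37), (248, 39, 37), (249, 38, 37), (250, 37, 35), (251, 48, 42), (252, 107, 75), (253, 164, 108), (254, 164, 109), (255, 163, 108), (256, 163, 108), (257, 164, 108), (258, 164, 109), (259, 165, 109), (260, 164, 109), (261, 163, 107)]
w10 400 [(208, 118, 25), (209, 118, 26), (210, 118, 25), (211, 117, 24), (212, 117, 23), (213, 121, 24), (214, 129, 26), (215, 146, 28), (216, 204, 42), (217, 158, 36), (218, 78, 51), (219, 112, 108), (220, 49
[... 2224 characters left out ...]
), (247, 150, 145), (248, 150, 145), (249, 150, 146), (250, 150, 146), (251, 150, 145), (252, 150, 145), (253, 174, 169), (254, 239, 236), (255, 240, 236), (256, 240, 236), (257, 240, 236), (258, 231, 223), (259, 172, 128), (260, 156, 104), (261, 156, 103)]
[0.7407 0.0456] mark 0.0416 [-0.17 -0.29  0.05  0.14  0.05  0.06  0.16]
[0.7408 0.0457] mark 0.0417 [-0. -0.]
[0.7408 0.0451] mark 0.0411 [-0.   -0.02  0.06 -0.05 -0.04  0.05]
[0.74   0.0466] mark 0.0426 [-0.02 -0.09  0.02 -0.02  0.    0.11]
[('w3', np.float64(260.97)), ('w4', np.float64(509.11)), ('w9', np.float64(421.11)), ('w10', np.float64(424.19)), ('w11', np.float64(433.45)), ('w12', np.float64(436.21)), ('w13', np.float64(437.54))]
```

The mark is at ~41.5 mm (drop ~28.5); the pointer is now at ~27.3. I'll go a final 0.5 mm and hold.

Emit:
{"op": "jog_arm", "data": {"motion": [[0,0,0.0005,0,0,0,-1],[0,0,0,0,0,0,-1],[0,0,0,0,0,0,-1],[0,0,0,0,0,0,-1],[0,0,0,0,0,0,-1]]}}

```text
time_s: 15.7
ee_pos: [0.6313, 0.0173, 0.0563]
eef_rot: [-3.141, 0.0, 1.571]
force: [-0.6, -0.4, 7.8]
grip_width: 0.0004
grip_force: 3.7
```

```bash
python3 snap.py w14; python3 u.py w14; python3 - <<'E'
from p import *
for n,c,rt,rl in(('w10',385,238.7,218.0),('w10',400,238.4,217.4),('w13',385,253.7,228.2),('w13',400,253.3,227.4)):
  m=L(n)[1];P=onz('wrist',(c,rt),.086,m);cc,d=ray('wrist',(c,rl),m);q=cc+d*(P[1]-cc[1])/d[1];print(n,P.round(4),'mark',(q[2]-.004).round(4))
E
```

```text
15.75 [0.6313 0.0173 0.0563] [-3.14095335e+00 -2.24701450e-05  1.57081098e+00] [-0.83861994  0.33408219  7.69678421] -1.3578634871438716e-05
red (array([406.5, 224. ]), [351, 213, 88, 24, 859])
yellow (array([276.4, 239. ]), [274, 235, 8, 10, 47])
yellow (array([299.5, 251.4]), [298, 246, 3, 12, 15])
yellow (array([252.1, 252.9]), [251, 249, 3, 8, 11])
y [0.0217 0.0218 0.022  0.022 ]
w14 430 233.27 [0.7398 0.0219 0.0376] drop240 mm 28.3
w14 432 233.08 [0.7416 0.0219 0.0373] drop240 mm 28.4
w14 433 233.63 [0.7418 0.0219 0.0385] drop240 mm 27.3
w14 434 233.97 [0.7423 0.0219 0.0392] drop240 mm 26.5
w14 436 247.01 [0.7321 0.0219 0.0628] drop240 mm 5.0
w10 [0.6957 0.029  0.086 ] mark 0.0412
w10 [0.7054 0.029  0.086 ] mark 0.0399
w13 [0.6886 0.0288 0.086 ] mark 0.0414
w13 [0.6972 0.0288 0.086 ] mark 0.0401
```

The pointer is at ~28.3 mm and the mark at ~28.5–29 mm: on the mark. Hold another second, release, and retreat.

Emit:
{"op": "jog_arm", "data": {"motion": [[0,0,0,0,0,0,-1],[0,0,0,0,0,0,-1],[0,0,0,0,0,0,-1],[0,0,0,0,0,0,-1],[0,0,0,0,0,0,-1]]}}

```text
time_s: 16.25
ee_pos: [0.6313, 0.0174, 0.0563]
eef_rot: [-3.141, -0.0, 1.571]
force: [-0.1, 0.4, 7.1]
grip_width: 0.0006
grip_force: 3.7
```

Emit:
{"op": "jog_arm", "data": {"motion": [[0,0,0,0,0,0,-1],[0,0,0,0,0,0,-1],[0,0,0,0,0,0,-1],[0,0,0,0,0,0,-1],[0,0,0,0,0,0,-1]]}}

```text
time_s: 16.75
ee_pos: [0.6313, 0.0174, 0.0563]
eef_rot: [-3.141, 0.0, 1.571]
force: [-0.3, -0.3, 7.1]
grip_width: 0.0006
grip_force: 3.7
```

Emit:
{"op": "jog_arm", "data": {"motion": [[0,0,-0.003,0,0,0,-1],[0,0,-0.005,0,0,0,-1],[0,0,-0.006,0,0,0,-1],[0,0,-0.006,0,0,0,-1],[0,0,-0.02,0,0,0,-1]]}}

```text
time_s: 17.25
ee_pos: [0.6298, 0.0174, 0.0943]
eef_rot: [-3.136, -0.0, 1.571]
force: [0.2, 0.9, 0.2]
grip_width: 0.001
grip_force: 0.0
```

Emit:
{"op": "jog_arm", "data": {"motion": [[0,0,-0.03,0,0,0,-1],[0,0,-0.03,0,0,0,-1],[0,0,-0.03,0,0,0,-1],[0,0,0,0,0,0,-1],[0,0,0,0,0,0,-1]]}}

```text
time_s: 17.75
ee_pos: [0.631, 0.0174, 0.1856]
eef_rot: [-3.14, -0.0, 1.571]
force: [0.5, -0.2, -1.2]
grip_width: 0.0004
grip_force: 0.0
```

```bash
python3 - <<'E'
from h import *
from s import drop
a=ctrl.camera('scene');b=ctrl.camera('side');z=np.load('im0.npz')
drop('side',np.load('im9.npz')['b'],b,(.744,.018,.070),(212,213,214),177,190)
drop('scene',z['a'],a,(.4865,-.226,.070),(184,188,192),184,199)
for n,im,c in(('scene',a,'blue'),('scene',a,'yellow'),('side',b,'yellow'),('side',b,'blue'),('scene',a,'red'),('side',b,'red')):
  for uv,s in cents(im,c):
    if 150<uv[0]<320 and 140<uv[1]<260: print(n,c,uv,s[4])
print(ctrl.get_obs()['time_s'],ctrl.get_obs()['force'])
E
```

```text
[211.2 180.4] px/mm [0.032 0.223]
212 -0.19 px -0.8 mm
213 -0.02 px -0.1 mm
214 -0.0 px -0.0 mm
[186.6 189.8] px/mm [0.056 0.24 ]
184 -0.01 px -0.0 mm
188 0.05 px 0.2 mm
192 -0.09 px -0.4 mm
scene blue [217.6 185.5] 50
scene yellow [274.8 217.5] 80
side yellow [245.2 186. ] 56
side blue [303. 163.] 42
scene red [185.8 192. ] 23
scene red [198.  231.6] 465
scene red [285.2 253.7] 30
side red [271.4 150.2] 138
side red [312.3 150.4] 10
side red [217.3 190.7] 38
17.85 [-0.11632521  0.2898294  -0.4364057 ]
```

Both corners are back at rest and nothing has moved, so I'm handing in.

```bash
python3 -c "
from station import ctrl
print(ctrl.hand_in())"
```

```text
the job is handed in; nothing more can be done
None
```

I pressed the blue corner and then the yellow corner onto their red marks, by camera estimate within about 1 mm for blue and 1–2 mm for yellow. I held each for over a second and let both spring fully back up; the stage had not shifted, and the job was handed in at about 18 s.

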